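# Check and refit the cooker's supply unit

## Robot

A 6-joint arm with a two-finger parallel gripper is mounted at the origin on the work surface. World frame = base frame: x ahead of the robot, y to its left, z up, the work surface at z = 0. Lengths are in m, angles in rad, forces in N, time in s.
With the tool pointing down it reaches from about 0.3 to 0.775 m from the base axis. Payload 14.6 kg.
Tool frame: the origin (TCP) lies on the centre line of the jaws, within the pads' length; the fingertips stand 19 mm ahead of it and the grasp point (between the pads) is the TCP; y points along the fingers, x is the direction in which the jaws open and shut, and the axes are right-handed (so a half turn about y gives the same grasp; the last joint's range is limited). The gripper opens to 94 mm and grips with 3 to 60 N. Pads are 16 mm wide; open, the fingers measure 119 mm over their backs; the gripper's body (75 mm by 177 mm) begins 78 mm behind the grasp point.
Start: joints at [1.046, 0.3, 1.521, -0, 1.321, -0.067], TCP at [0.243, 0.493, 0.224] pointing down, gripper open.
Joint ranges: [-3.03, 3.03], [-0.79, 2.21], [0.23, 2.52], [-1.04, 4.18], [0, 3.07], [-2.55, 2.55]. Speed limits (rad/s): [2.22, 2.22, 2.57, 3.14, 3.14, 3.14].

## Interface

Orientations are given as [roll, pitch, yaw] about the fixed x, y, z axes, in that order (R = Rz(yaw) Ry(pitch) Rx(roll)).
In Python, from station import ctrl, optics gives the robot as it stands.
- The arm moves only by the tool jog_arm, never from a script. Its argument "targets" is a list of rows, each a list of 3 entries, a list of its own where there are three numbers: the finger opening in cm, from 0 to 9.4, then the shift along the tool's x, y, z in cm, then the turn about the tool's y in rad. A call has 1 to 10 rows; each row is the pose to reach, as a shift and turn from the pose commanded when the call began, along the tool's axes at that moment; what a row does not reach only later rows make up. A row lasts 1/10 s, in which the tool goes at most 50 mm and 8.59 degrees, less where a joint would pass 70% of its speed; a pose out of reach is approached as far as the arm can. A call with a gripper value outside its range is refused whole. The fingers move at their own pace and stop on an object; "grip_force" is the grip in N (left out, the last holds). Time passes only in rows, so rows that repeat a pose let the fingers close. It gives the time, the measured TCP pose, the force and the opening at its end, in the units of the state.
- ctrl.get_obs(): the state, without advancing time (a new reading comes with each control period).
- optics.camera(name): name is "scene" or "top" or "wrist"; returns a dict with "img" (384x512x3 uint8, red, green, blue), "range_z" (384x512 float32, m along the optical axis (not along the pixel's ray), 0 where there is no reading), "camera_matrix" (3x3 intrinsics, pixels), "k1" (the pictures are not rectified: a ray, as slopes to the right and down, at radius r is drawn at 1 + k1 r^2 times it, then the intrinsics apply), "world_to_cam" (4x4, takes a point from world to camera coordinates); the wrist camera has in their place "mount" (4x4, takes a point from camera to tool coordinates, whose origin is the TCP and whose axes are the tool frame's). Camera axes: x right, y up, looking along -z (the intrinsics and any distortion apply to the point x, -y, -z); pixel columns grow to the right and rows downward; lengths in m; the calibration is good to about 2 mm. A picture is of the moment at which its call begins: read the wrist's pose just before it.
- ctrl.hand_in(): hands the job in, once; it reports no verdict.
The state is a dict: "time_s": time; "qpos": joint angles; "joint_vel": joint speeds; "tau": joint torques, N m; "ee_pos": TCP position; "eef_rot": TCP orientation; "force": force on the tool from outside, world axes, zero at the start; "moment": the same for the moment, N m; "grip_width": finger opening in m.
Only numpy, scipy, OpenCV 4.12 (cv2) and the standard library are available. Lean on these libraries where they do the work, as an engineer would, in place of code of your own. Each camera call takes 0.05 s, during which the arm holds its last target. There are 200 camera calls.

## Task

The cooker's supply unit is open on the worktop. With all the fuses still out and lying on the worktop, use the gauge to check both contact gaps on the switch block, first the gap next to the round post and then the other: each time push the blade straight down the middle of the gap until its shoulder rests on the contacts, keep it there for a second, and afterwards put the gauge back in its wooden rest, fully down. Snap every fuse you find fully home into a clip holder of its own, press every connector block flush into a recess of the socket frame, and leave the other things on the worktop standing where they are.

Things in the scene. Friction and masses are not known exactly. Their poses are not given: they have to be found in the camera images.
- gauge: Gap gauge: steel blade 3 mm thick (x), 20 mm wide (y), reaching 30 mm down from a black handle block 20 (x) x 40 (y) x 50 mm high. Origin: middle of the handle's underside, the shoulder (blade z = -30 to 0 mm, handle 0 to 50 mm); z up. About 120 g. Grip it across the 20 mm handle (x), about 35 mm above the origin. The same after a half turn.
- gauge_rest: Fixed block of light wood 60 (x) x 56 (y) x 38 mm high with one upright slot 9 mm (x) by 26 mm (y), 34 mm deep, in the middle of its top; the gauge starts in it, blade down, its axes along the rest's. Origin: centre of the underside, so the gauge is back when its origin is 38 mm above this.
- switch_block: Fixed grey plate 84 (x) x 140 (y) x 14 mm with two contact gaps and a white round post (20 mm across, 36 mm tall) near its +y end (y = 56 mm). Each gap lies between two brass contacts 36 mm above the plate, 26 mm wide (y), 10 mm thick: 6 mm clear across x, flaring to 12 mm over the top 5 mm. Origin: centre of the underside; z up.
- gap1 (a point): The contact gap next to the round post (y = 20 mm on the switch block), to be checked first: middle of the gap at the level of the contacts' tops (50 mm above the worktop). Blade thickness goes along the switch block's x. The blade is fully in when the gauge's origin is at this point.
- gap2 (a point): The other contact gap (y = -36 mm on the switch block), checked second; otherwise as gap1.
- fuse_base: Fixed black plate 104 (x) x 216 (y) x 14 mm with three clip holders 70 mm apart along y. Each: a grey seat 18 mm above the worktop, side walls 8 mm high and 30 mm apart (y), and a copper spring clip 22 mm wide at either end (x) with a round nub 19 mm above the seat, nubs 59 mm apart. A fuse pushed straight down takes 8 to 15 N until the nubs snap over its end caps. Origin: centre of the underside.
- holder1 (a point): Clip holder 1 (y = -70 mm on the fuse base): middle of its seat, 18 mm above the worktop. A fuse is home when its origin is here, its x along the fuse base's x (either way round); any fuse fits any holder.
- holder2 (a point): Clip holder 2 (y = 0 mm on the fuse base): middle of its seat, 18 mm above the worktop. A fuse is home when its origin is here, its x along the fuse base's x (either way round); any fuse fits any holder.
- holder3 (a point): Clip holder 3 (y = 70 mm on the fuse base): middle of its seat, 18 mm above the worktop. A fuse is home when its origin is here, its x along the fuse base's x (either way round); any fuse fits any holder.
- fuse1: Fuse: white ceramic body 40 (x) x 26 (y) x 40 mm high, with a steel end cap at each end, 64 mm long overall (x), caps 24 mm wide and 16 mm high, their lower 9 mm chamfered (54 mm long at the bottom). About 120 g. Origin: centre of the underside; x lengthwise, z up. Grip it across y at the upper half of the body. Starts upright on the worktop; may be absent (two or three are present).
- fuse2: Fuse: white ceramic body 40 (x) x 26 (y) x 40 mm high, with a steel end cap at each end, 64 mm long overall (x), caps 24 mm wide and 16 mm high, their lower 9 mm chamfered (54 mm long at the bottom). About 120 g. Origin: centre of the underside; x lengthwise, z up. Grip it across y at the upper half of the body. Starts upright on the worktop; may be absent (two or three are present).
- fuse3: Fuse: white ceramic body 40 (x) x 26 (y) x 40 mm high, with a steel end cap at each end, 64 mm long overall (x), caps 24 mm wide and 16 mm high, their lower 9 mm chamfered (54 mm long at the bottom). About 120 g. Origin: centre of the underside; x lengthwise, z up. Grip it across y at the upper half of the body. Starts upright on the worktop; may be absent (two or three are present).
- socket_frame: Fixed white block 90 (x) x 140 (y) x 34 mm high with two rectangular recesses in its top, 43 (x) x 29 mm (y), 30 mm deep, 68 mm apart along y, chamfered 2 mm at the mouth. A spring nub at each end (along x), 12 mm below the top, stops a block dropped in at about 13 mm proud; pressing it on takes about 4 to 8 N. Origin: centre of the underside; z up.
- recess1 (a point): Recess 1 (y = -34 mm on the socket frame): middle of its mouth, level with the top of the frame, 34 mm above the worktop. A block is flush when its origin is 30 mm below this point, its x along the frame's x (either way round); any block fits either recess.
- recess2 (a point): Recess 2 (y = 34 mm on the socket frame): middle of its mouth, level with the top of the frame, 34 mm above the worktop. A block is flush when its origin is 30 mm below this point, its x along the frame's x (either way round); any block fits either recess.
- block1: Grey plastic connector block 40 (x) x 26 (y) x 30 mm high with three dark screw heads on top, its two ends chamfered (4 mm over the lower 10 mm). About 60 g. Origin: centre of the underside; z up. Grip it across y by its top 10 mm, then press its top with the closed fingertips. Starts upright on the worktop; may be absent (one or two are present).
- block2: Grey plastic connector block 40 (x) x 26 (y) x 30 mm high with three dark screw heads on top, its two ends chamfered (4 mm over the lower 10 mm). About 60 g. Origin: centre of the underside; z up. Grip it across y by its top 10 mm, then press its top with the closed fingertips. Starts upright on the worktop; may be absent (one or two are present).
- mug: Bystander: white mug, 80 mm across, 90 mm high. Origin: centre of the underside.
- bowl: Bystander: small blue bowl, 110 mm across, 45 mm high. Origin: centre of the underside.
- jar: Bystander: glass spice jar with steel cap, 48 mm across, 60 mm high. Origin: centre of the underside.
- egg_cup: Bystander: white egg cup, 48 mm across, 50 mm high. Origin: centre of the underside.
- tumbler: Bystander: clear tumbler, 66 mm across, 85 mm high. Origin: centre of the underside.
- pepper: Bystander: dark wooden pepper pot, 44 mm across, 70 mm high. Origin: centre of the underside.
- screwdriver: Bystander: screwdriver with black handle, 190 mm long, lying along its x.

How it is judged:
On the way, in this order (a step that is already met when the one before it is completed fails the run):
1. gauge blade fully down in the gap next to the round post, with all fuses still lying on the worktop (horizontal distance between gauge and gap1 below 0.008 m and z of gauge in the frame of gap1 below 0.0025 m and angle between the z axis of gauge and the z axis of switch_block, either way round below 0.12 rad and angle between the x axis of gauge and the x axis of switch_block, either way round below 0.25 rad and height (world z) of each of fuse1, fuse2, fuse3 below 0.014 m), for 0.5 s.
2. gauge blade fully down in the other gap, with all fuses still lying on the worktop (horizontal distance between gauge and gap2 below 0.008 m and z of gauge in the frame of gap2 below 0.0025 m and angle between the z axis of gauge and the z axis of switch_block, either way round below 0.12 rad and angle between the x axis of gauge and the x axis of switch_block, either way round below 0.25 rad and height (world z) of each of fuse1, fuse2, fuse3 below 0.014 m), for 0.5 s.
At the end, for the whole second after the job is handed in: Every fuse present home in a holder (6 mm, under 2 mm above the seat, 0.15 rad, upright); every block present flush in a recess (5 mm, under 2 mm proud, upright); the gauge back in its rest (8 mm, under 2.5 mm above the top, upright); all at rest (((horizontal distance between fuse1 and holder1 below 0.006 m and z of fuse1 in the frame of holder1 below 0.002 m and angle between the x axis of fuse1 and the x axis of fuse_base, either way round below 0.15 rad and angle between fuse1's own z axis and vertical below 0.1 rad) or (horizontal distance between fuse1 and holder2 below 0.006 m and z of fuse1 in the frame of holder2 below 0.002 m and angle between the x axis of fuse1 and the x axis of fuse_base, either way round below 0.15 rad and angle between fuse1's own z axis and vertical below 0.1 rad) or (horizontal distance between fuse1 and holder3 below 0.006 m and z of fuse1 in the frame of holder3 below 0.002 m and angle between the x axis of fuse1 and the x axis of fuse_base, either way round below 0.15 rad and angle between fuse1's own z axis and vertical below 0.1 rad)) and ((horizontal distance between fuse2 and holder1 below 0.006 m and z of fuse2 in the frame of holder1 below 0.002 m and angle between the x axis of fuse2 and the x axis of fuse_base, either way round below 0.15 rad and angle between fuse2's own z axis and vertical below 0.1 rad) or (horizontal distance between fuse2 and holder2 below 0.006 m and z of fuse2 in the frame of holder2 below 0.002 m and angle between the x axis of fuse2 and the x axis of fuse_base, either way round below 0.15 rad and angle between fuse2's own z axis and vertical below 0.1 rad) or (horizontal distance between fuse2 and holder3 below 0.006 m and z of fuse2 in the frame of holder3 below 0.002 m and angle between the x axis of fuse2 and the x axis of fuse_base, either way round below 0.15 rad and angle between fuse2's own z axis and vertical below 0.1 rad)) and ((horizontal distance between fuse3 and holder1 below 0.006 m and z of fuse3 in the frame of holder1 below 0.002 m and angle between the x axis of fuse3 and the x axis of fuse_base, either way round below 0.15 rad and angle between fuse3's own z axis and vertical below 0.1 rad) or (horizontal distance between fuse3 and holder2 below 0.006 m and z of fuse3 in the frame of holder2 below 0.002 m and angle between the x axis of fuse3 and the x axis of fuse_base, either way round below 0.15 rad and angle between fuse3's own z axis and vertical below 0.1 rad) or (horizontal distance between fuse3 and holder3 below 0.006 m and z of fuse3 in the frame of holder3 below 0.002 m and angle between the x axis of fuse3 and the x axis of fuse_base, either way round below 0.15 rad and angle between fuse3's own z axis and vertical below 0.1 rad)) and ((horizontal distance between block1 and recess1 below 0.005 m and z of block1 in the frame of recess1 below -0.028 m and angle between block1's own z axis and vertical below 0.1 rad) or (horizontal distance between block1 and recess2 below 0.005 m and z of block1 in the frame of recess2 below -0.028 m and angle between block1's own z axis and vertical below 0.1 rad)) and ((horizontal distance between block2 and recess1 below 0.005 m and z of block2 in the frame of recess1 below -0.028 m and angle between block2's own z axis and vertical below 0.1 rad) or (horizontal distance between block2 and recess2 below 0.005 m and z of block2 in the frame of recess2 below -0.028 m and angle between block2's own z axis and vertical below 0.1 rad)) and horizontal distance between gauge and gauge_rest below 0.008 m and z of gauge in the frame of gauge_rest below 0.0405 m and angle between the z axis of gauge and the z axis of gauge_rest, either way round below 0.12 rad and angle between the x axis of gauge and the x axis of gauge_rest, either way round below 0.25 rad and linear speed of each of fuse1, fuse2, fuse3, block1, block2, gauge below 0.02 m/s); the robot touches nothing.
It fails at once if a bystander was knocked over or shoved more than 6 cm (distance of any of mug, bowl, jar, egg_cup, tumbler, pepper, screwdriver from where it was at the start of the episode above 0.06 m or angle between any of mug, bowl, jar, egg_cup, tumbler, pepper's own z axis and vertical above 0.6 rad).
Of fuse1, fuse2, fuse3 only 2 to 3 are there at a start; the rules pass over those that are not, and their reading is None.
Of block1, block2 only 1 to 2 are there at a start; the rules pass over those that are not, and their reading is None.
At some moment in a run one of fuse1, fuse2, fuse3, block1, block2 may be knocked a few centimetres aside while the robot is not near it.
It also fails if it takes over 210 s, if anything falls off the work surface, if the arm or the gripper's body presses on something with over 40 N, if the wrist force passes 120 N, or if a joint passes its speed limit or range.

## Working session

There is one attempt and no reset: what is moved stays moved. The work goes in short steps, Python scripts to look and compute and a tool call to move; the robot and the scene stay as the last step left them, time stands still between calls to the robot, and variables do not carry over. Pictures are saved under pics/ and viewed, about 12 in all and at most 16, crops included, and the job is handed in when it is done.

Besides the shell and the picture viewer there is one more tool, called by a JSON object that holds its "method" and its "body", one argument or row to a line. jog_arm: Moves the arm, as the interface text tells. Its arguments: {"type":"object","properties":{"targets":{"type":"array","items":{"type":"array"}},"grip_force":{"type":"number"}},"required":["targets"]}

```bash
ls; mkdir -p pics; cat > h.py <<'E'
import numpy as np,cv2
from station import ctrl,optics
from scipy.spatial.transform import Rotation as R
def pose():
    o=ctrl.get_obs();T=np.eye(4);T[:3,:3]=R.from_euler('xyz',o['eef_rot']).as_matrix();T[:3,3]=o['ee_pos'];return T
def shot(n):
    T=pose();c=optics.camera(n)
    c['c2w']=np.linalg.inv(c['world_to_cam']) if 'world_to_cam' in c else T@c['mount'];return c
def rays(c,uv):
    K=c['camera_matrix'];p=(np.asarray(uv,float).reshape(-1,2)-[K[0,2],K[1,2]])/[K[0,0],K[1,1]]
    q=p.copy()
    for _ in range(20): q=p/(1+c['k1']*(q**2).sum(1,keepdims=True))
    return np.c_[q[:,0],-q[:,1],-np.ones(len(q))]
def onplane(c,uv,z):
    d=rays(c,uv)@c['c2w'][:3,:3].T;o=c['c2w'][:3,3];return o+d*((z-o[2])/d[:,2])[:,None]
def cloud(c):
    h,w=c['range_z'].shape;u,v=np.meshgrid(np.arange(w),np.arange(h))
    P=rays(c,np.c_[u.ravel(),v.ravel()])*c['range_z'].reshape(-1,1)
    P=P@c['c2w'][:3,:3].T+c['c2w'][:3,3];P[c['range_z'].ravel()==0]=np.nan;return P.reshape(h,w,3)
def save(c,f): cv2.imwrite('pics/'+f,cv2.cvtColor(c['img'],cv2.COLOR_RGB2BGR))
E
python3 - <<'E'
from h import *
print(ctrl.get_obs())
for n in('top','scene','wrist'):
    c=shot(n);save(c,n+'0.png');print(n,c['camera_matrix'].round(1).tolist(),c['k1'],c['c2w'].round(3).tolist())
    np.savez('/tmp/'+n+'.npz',**c)
E
```

```text
pics
{'time_s': 0.0, 'qpos': array([ 1.04641756e+00,  3.00464384e-01,  1.52159883e+00,  3.51781589e-05,
        1.32068837e+00, -6.65721026e-02]), 'joint_vel': array([0.00182908, 0.00028811, 0.00113063, 0.00193836, 0.00234222,
       0.0013551 ]), 'tau': array([-1.37037121e-03, -5.31809485e+01, -3.52743173e+01,  7.07437587e-02,
        2.44183384e-02, -1.60542487e-05]), 'ee_pos': array([0.24294823, 0.4931601 , 0.22388249]), 'eef_rot': array([-1.57068523e+00,  1.15409993e-03,  1.11298100e+00]), 'force': array([-0.58355653, -0.0458363 , -0.07840326]), 'moment': array([-0.00125409,  0.01685068,  0.02151997]), 'grip_width': 0.0938813359212349}
top [[409.1, 0.0, 253.9], [0.0, 409.1, 193.0], [0.0, 0.0, 1.0]] -0.14301098728337655 [[0.025, 0.989, -0.149, 0.351], [-1.0, 0.025, -0.002, 0.014], [0.001, 0.149, 0.989, 1.295], [0.0, 0.0, 0.0, 1.0]]
scene [[377.5, 0.0, 256.7], [0.0, 377.5, 199.1], [0.0, 0.0, 1.0]] -0.10423674598919211 [[-0.87, -0.385, 0.307, 0.883], [0.492, -0.695, 0.525, 0.609], [0.011, 0.608, 0.794, 0.975], [0.0, 0.0, 0.0, 1.0]]
wrist [[285.7, 0.0, 255.3], [0.0, 285.7, 187.9], [0.0, 0.0, 1.0]] -0.06783021458288349 [[0.442, -0.862, -0.247, 0.17], [0.897, 0.425, 0.122, 0.529], [-0.0, -0.276, 0.961, 0.385], [0.0, 0.0, 0.0, 1.0]]
```

View pics/top0.png

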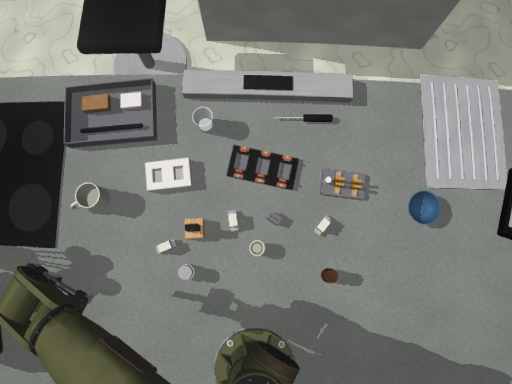

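View pics/scene0.png

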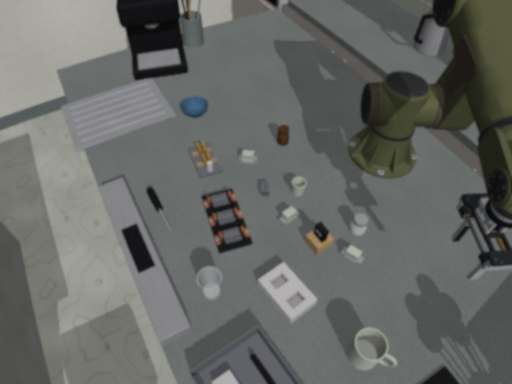

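The top view shows three fuses at (233,220), (323,225) and (166,246), and one block at (275,218). The gauge and rest are at (194,228), the switch block at (345,184) with its post at the left (328,180), the fuse base at (263,167) and the socket frame at (168,174). The scene view agrees. Next I'll get coarse positions from the top depth.

```bash
python3 - <<'E'
from h import *
for n in('top','scene'):
    c=dict(np.load(f'/tmp/{n}.npz'));P=cloud(c)
    z=P[...,2];ok=(z>.007)&(z<.15)&(P[...,0]>.15)&(P[...,0]<.85)&(abs(P[...,1])<.65)
    print(n,'table z',np.nanmedian(z[(abs(z)<.02)]))
    k,l,s,ct=cv2.connectedComponentsWithStats(ok.astype(np.uint8))
    for i in range(1,k):
        if s[i,4]<25: continue
        m=l==i;Q=P[m];print(i,s[i].tolist(),Q.mean(0).round(3),'zmax',np.percentile(Q[:,2],95).round(3),'ext',np.ptp(Q[:,:2],axis=0).round(3),c['img'][m].mean(0).round())
c=dict(np.load('/tmp/top.npz'))
im=cv2.resize(cv2.cvtColor(c['img'],cv2.COLOR_RGB2BGR)[100:290,130:400],None,fx=2.96,fy=2.96,interpolation=cv2.INTER_CUBIC);cv2.imwrite('pics/crop1.png',im)
E
```

```text
top table z 0.0007357107249545969
1 [81, 97, 30, 23, 424] [0.824 0.552 0.031] zmax 0.039 ext [0.066 0.106] [130.  99.  72.]
2 [64, 96, 93, 51, 896] [0.733 0.502 0.033] zmax 0.053 ext [0.165 0.31 ] [63. 63. 65.]
3 [121, 99, 22, 12, 215] [0.833 0.432 0.023] zmax 0.031 ext [0.035 0.073] [197. 194. 192.]
23 [192, 106, 22, 27, 383] [0.774 0.184 0.054] zmax 0.087 ext [0.068 0.064] [141. 144. 142.]
66 [274, 114, 59, 9, 296] [ 0.797 -0.165  0.02 ] zmax 0.028 ext [0.026 0.191] [59. 59. 59.]
90 [80, 119, 64, 16, 345] [0.749 0.491 0.02 ] zmax 0.026 ext [0.052 0.215] [44. 44. 45.]
225 [226, 145, 73, 45, 2154] [ 0.628 -0.007  0.017] zmax 0.036 ext [0.14 0.23] [72. 64. 62.]
267 [145, 158, 48, 34, 1156] [0.594 0.289 0.032] zmax 0.038 ext [0.107 0.151] [210. 207. 205.]
296 [321, 169, 45, 30, 1113] [ 0.58  -0.265  0.02 ] zmax 0.05 ext [0.092 0.145] [127. 117. 106.]
334 [70, 183, 39, 28, 671] [0.511 0.531 0.053] zmax 0.091 ext [0.077 0.131] [111. 112. 103.]
349 [408, 191, 33, 34, 723] [ 0.51  -0.533  0.026] zmax 0.046 ext [0.106 0.11 ] [ 53.  81. 108.]
371 [227, 210, 11, 21, 162] [0.455 0.082 0.031] z
[... 1813 characters left out ...]
0.047] zmax 0.088 ext [0.065 0.058] [100.  85.  65.]
76 [341, 245, 23, 20, 261] [0.374 0.291 0.028] zmax 0.042 ext [0.043 0.068] [142. 144. 139.]
77 [258, 262, 60, 61, 1682] [0.601 0.294 0.031] zmax 0.037 ext [0.109 0.152] [167. 164. 164.]
78 [197, 266, 25, 34, 600] [0.772 0.18  0.055] zmax 0.086 ext [0.063 0.067] [133. 137. 138.]
81 [212, 325, 89, 59, 685] [0.748 0.39  0.035] zmax 0.051 ext [0.149 0.169] [79. 80. 85.]
82 [347, 328, 50, 42, 1100] [0.514 0.53  0.055] zmax 0.09 ext [0.081 0.106] [119. 121. 114.]
113 [249, 354, 27, 30, 247] [0.759 0.432 0.021] zmax 0.025 ext [0.024 0.088] [34. 35. 38.]
143 [221, 370, 17, 14, 143] [0.836 0.413 0.025] zmax 0.028 ext [0.026 0.036] [170. 168. 168.]
```

View pics/crop1.png

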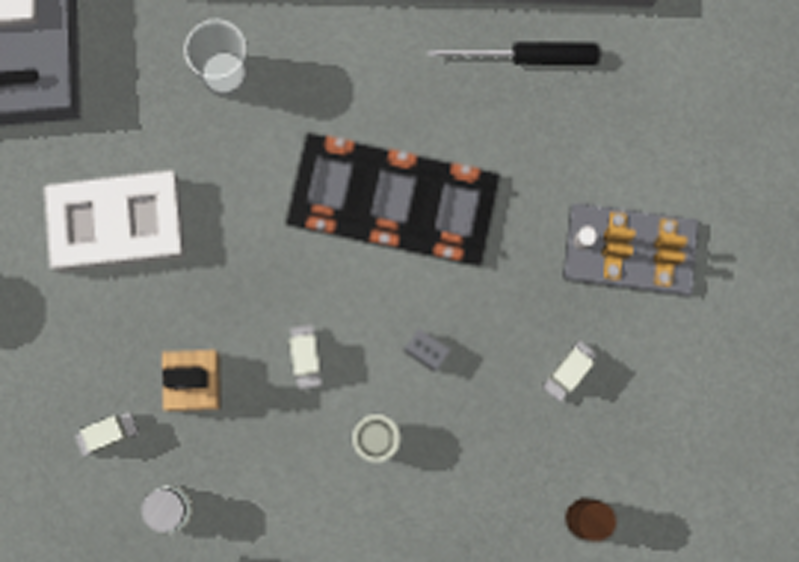

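View pics/wrist0.png

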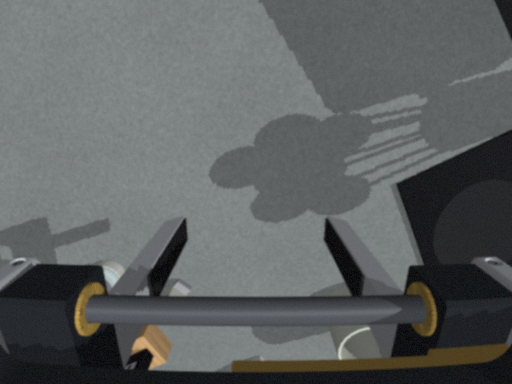

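Crop: gauge handle at (187,378), fuses at (305,355), (103,434), (570,370), block at (430,350), and post at (587,236). The wrist camera shows bare worktop and the fingers. Next is a planner helper and a move to look from above the gauge.

```bash
cat >> h.py <<'E'
def plan(p,yaw):
    T=pose();d=T[:3,:3].T@(np.array(p)-T[:3,3]);y0=ctrl.get_obs()['eef_rot'][2]
    a=-(yaw-y0);a=(a+np.pi/2)%np.pi-np.pi/2   # half-turn symmetric, smallest turn
    print('shift cm',(d*100).round(2),'turn',round(a,3))
E
python3 -c "
from h import *
plan((.43,.17,.27),0);plan((.55,-.18,.27),0)"
```

```text
shift cm [-20.73  -4.58 -31.06] turn 1.113
shift cm [-46.83  -4.56 -57.29] turn 1.113
```

{"method": "jog_arm", "body": {
  "targets": [
    [9.4, [-20.7, -4.6, -31.0], 1.113],
    [9.4, [-20.7, -4.6, -31.0], 1.113],
    [9.4, [-20.7, -4.6, -31.0], 1.113],
    [9.4, [-20.7, -4.6, -31.0], 1.113],
    [9.4, [-20.7, -4.6, -31.0], 1.113],
    [9.4, [-20.7, -4.6, -31.0], 1.113],
    [9.4, [-20.7, -4.6, -31.0], 1.113],
    [9.4, [-20.7, -4.6, -31.0], 1.113],
    [9.4, [-20.7, -4.6, -31.0], 1.113],
    [9.4, [-20.7, -4.6, -31.0], 1.113]
  ]
}}

```text
time_s: 1.15
ee_pos: [0.4296, 0.1705, 0.2702]
eef_rot: [-1.571, 0.0, -0.0]
force: [-0.4, 0.5, 0.0]
grip_width: 0.0943
```

```bash
python3 - <<'E'
from h import *
o=ctrl.get_obs();print(o['time_s'],o['ee_pos'],o['eef_rot'],o['qpos'])
c=shot('wrist');save(c,'w1.png');np.savez('/tmp/w1.npz',**c);plan((.55,-.18,.27),0)
E
```

```text
1.15 [0.42958015 0.17054326 0.27020443] [-1.57078199e+00  4.98909400e-04 -1.11117090e-04] [2.98559349e-01 6.73342966e-02 1.68864974e+00 1.63283422e-04
 1.38608122e+00 2.98640442e-01]
shift cm [ 1.203e+01  1.000e-02 -3.512e+01] turn 0.001
```

View pics/w1.png

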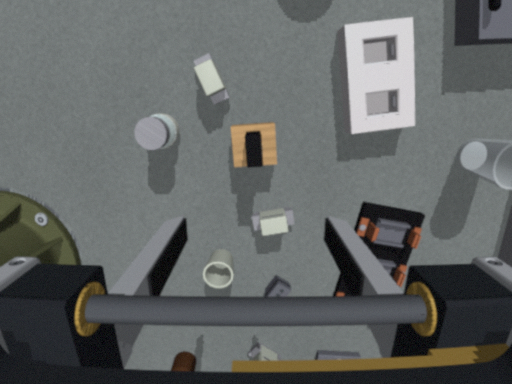

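In this view up is +y. The rest is at (254,146), a fuse at (273,222), another fuse at (210,78), the socket frame at (380,75) and the fuse base at the right. The camera's nadir lies at tool z +8 cm, so I'll look straight down on the gauge, the switch block and so on, and measure there.

{"method": "jog_arm", "body": {
  "targets": [
    [5, [0, 5, -5.0], 0],
    [5, [0, 7, -5.0], 0],
    [5, [0, 7, -5], 0],
    [5, [0, 7, -5], 0],
    [5, [0, 7, -5], 0],
    [5, [0, 7, -5], 0]
  ]
}}

```text
time_s: 1.8
ee_pos: [0.4301, 0.1216, 0.2018]
eef_rot: [-1.57, -0.002, 0.001]
force: [-0.6, -1.3, 0.5]
grip_width: 0.0511
```

```bash
cat >> h.py <<'E'
def rect(c,mask,z,near=None,r=.08):
    """components of mask, ray-cast onto plane z, min-area rectangle in world: centre, sizes, axis angle of long side"""
    k,l,s,ct=cv2.connectedComponentsWithStats(mask.astype(np.uint8));out=[]
    for i in range(1,k):
        if s[i,4]<60: continue
        p=onplane(c,[ct[i]],z)[0]
        if near is not None and np.hypot(*(p[:2]-near))>r: continue
        cn=max(cv2.findContours((l==i).astype(np.uint8),cv2.RETR_EXTERNAL,cv2.CHAIN_APPROX_NONE)[0],key=len)[:,0]
        W=onplane(c,cn,z)[:,:2];B=cv2.boxPoints(cv2.minAreaRect((W*1000).astype(np.float32)))/1000
        e=[B[1]-B[0],B[2]-B[1]];e.sort(key=np.linalg.norm);a=np.arctan2(e[1][1],e[1][0])%np.pi
        out.append((B.mean(0).round(4),np.linalg.norm(e,axis=1).round(4)[::-1],round(a,3),s[i,4],ct[i].round().tolist()));print(*out[-1])
    return out
E
python3 - <<'E'
from h import *
print(ctrl.get_obs()['ee_pos'])
c=shot('wrist');save(c,'w2.png');np.savez('/tmp/w2.npz',**c);print(c['mount'].round(4),c['c2w'][:3,3])
hsv=cv2.cvtColor(c['img'],cv2.COLOR_RGB2HSV);h,s,v=cv2.split(hsv);up=np.arange(384)[:,None]<250
wood=(s>90)&(h>8)&(h<25)&(v>90)&up
blk=(v<45)&up
print('wood');rect(c,wood|blk,.038,(.43,.2));print('handle');rect(c,blk,.088,(.43,.2))
w=(v>150)&(s<40)&up;print('white on .04');rect(c,w,.040)
E
```

```text
[0.43013538 0.12160755 0.20180504]
[[ 1.000e+00  2.000e-04 -5.000e-04 -5.000e-04]
 [-6.000e-04  2.752e-01 -9.614e-01 -1.610e-01]
 [-1.000e-04  9.614e-01  2.752e-01  8.090e-02]
 [ 0.000e+00  0.000e+00  0.000e+00  1.000e+00]] [0.42918811 0.20247068 0.36280342]
wood
[0.4268 0.1998] [0.0591 0.0553] 0.07 2633 [252.0, 108.0]
handle
[0.4268 0.1998] [0.0371 0.0175] 1.64 759 [252.0, 109.0]
white on .04
[0.3679 0.2909] [0.0425 0.0259] 1.993 1049 [195.0, 20.0]
[0.5968 0.269 ] [0.0969 0.0902] 1.704 6876 [410.0, 45.0]
[0.2919 0.2199] [0.0617 0.0437] 0.026 1616 [126.0, 89.0]
[0.726  0.1823] [0.0383 0.0147] 1.795 291 [507.0, 129.0]
[0.4551 0.086 ] [0.0597 0.0362] 0.173 1103 [277.0, 207.0]
[0.362  0.0509] [0.0555 0.0197] 1.105 482 [199.0, 235.0]
[0.5003 0.051 ] [0.0551 0.02  ] 1.996 481 [312.0, 235.0]
```

View pics/w2.png

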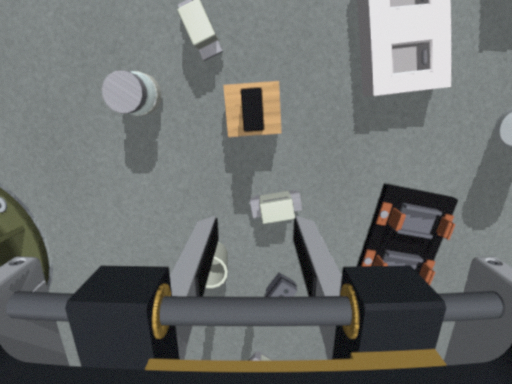

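Rest and handle both measure (0.4268, 0.1998) with yaw 0.07, and the sizes check. In the image the rest is at (252,108), a fuse at (198,22) and a fuse at (277,207). Now the switch block.

{"method": "jog_arm", "body": {
  "targets": [
    [5, [15.3, 0, -46], 0],
    [5, [15.3, 0, -46], 0],
    [5, [15.3, 0, -46], 0],
    [5, [15.3, 0, -46], 0],
    [5, [15.3, 0, -46], 0],
    [5, [15.3, 0, -46], 0],
    [5, [15.3, 0, -46], 0],
    [5, [15.3, 0, -46], 0],
    [5, [15.3, 0, -46], 0],
    [5, [15.3, 0, -46], 0]
  ]
}}

```text
time_s: 2.85
ee_pos: [0.5832, -0.3419, 0.2007]
eef_rot: [-1.571, -0.0, -0.001]
force: [0.3, 0.3, 0.2]
grip_width: 0.05
```

{"method": "jog_arm", "body": {
  "targets": [
    [5, [0, 0, 0], 0],
    [5, [0, 0, 0], 0],
    [5, [0, 0, 0], 0],
    [5, [0, 0, 0], 0]
  ]
}}

```text
time_s: 3.25
ee_pos: [0.5829, -0.3382, 0.2011]
eef_rot: [-1.571, -0.001, 0.001]
force: [-0.7, -0.4, 0.2]
grip_width: 0.0504
```

```bash
python3 - <<'E'
from h import *
print(ctrl.get_obs()['ee_pos'],ctrl.get_obs()['eef_rot'])
c=shot('wrist');save(c,'w3.png');np.savez('/tmp/w3.npz',**c)
h,s,v=cv2.split(cv2.cvtColor(c['img'],cv2.COLOR_RGB2HSV));up=np.arange(384)[:,None]<250
br=(s>110)&(h>10)&(h<32)&(v>90)&up
print('brass');rect(c,br,.05)
w=(v>170)&(s<40)&up;print('white .05');rect(c,w,.05)
t=shot('top');save(t,'top1.png')
E
```

```text
[ 0.58290188 -0.33820926  0.20112591] [-1.57112329e+00 -5.57406425e-04  1.26804762e-03]
brass
[ 0.566  -0.2473] [0.0292 0.0259] 3.033 419 [243.0, 97.0]
[ 0.6012 -0.2502] [0.0294 0.0254] 0.003 409 [269.0, 100.0]
[ 0.5601 -0.3015] [0.0289 0.0289] 1.466 367 [240.0, 147.0]
[ 0.5955 -0.3051] [0.029  0.0282] 3.042 368 [262.0, 149.0]
white .05
[ 0.4517 -0.2013] [0.0374 0.024 ] 2.485 873 [128.0, 52.0]
[ 0.5873 -0.213 ] [0.0184 0.0174] 0.002 281 [260.0, 62.0]
```

View pics/w3.png

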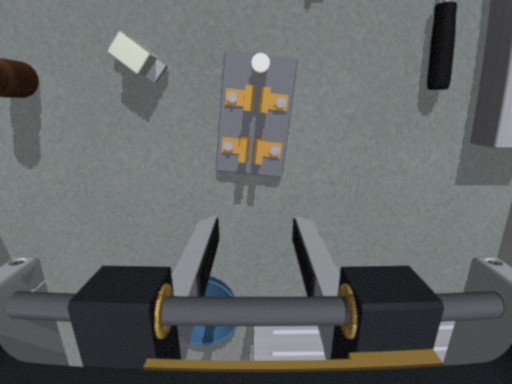

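The switch block is in view: post (260,62), gap1 near (257,97), gap2 near (252,148). I'll refine the gaps from the plate outline and the contact edges.

```bash
python3 - <<'E'
from h import *
c=dict(np.load('/tmp/w3.npz'))
h,s,v=cv2.split(cv2.cvtColor(c['img'],cv2.COLOR_RGB2HSV));print('plate px',c['img'][125,255-25],c['img'][165,255],'table',c['img'][200,300])
m=np.zeros(h.shape,np.uint8);m[40:190,205:310]=1
f=c['img'].astype(int);pl=((f[...,2]-f[...,1]>0)&(v<140)|(s>110)|(v>170))&(m>0)
pl=cv2.morphologyEx(pl.astype(np.uint8),cv2.MORPH_CLOSE,np.ones((5,5)));pl=cv2.morphologyEx(pl,cv2.MORPH_OPEN,np.ones((5,5)))
print('plate');o=rect(c,pl,.014)
a=o[0][2]-np.pi/2
for a in (a,-.104):
  X=np.array([np.cos(a),np.sin(a)]);Y=np.array([-X[1],X[0]])
  post=np.array([.5873,-.213])
  br=(s>110)&(h>10)&(h<32)&(v>90)&(m>0)
  vv,uu=np.nonzero(br);W=onplane(c,np.c_[uu,vv],.05)[:,:2]-post
  lx,ly=W@X,W@Y
  for g in(-36,-92):
    k=abs(ly*1000-g)<16
    L=lx[k&(lx<-.002)];Rr=lx[k&(lx>-.002)]
    bar=k&(abs(lx)<.013);print('a',round(a,3),'gap',g,'inner edges per 10/50%',np.sort(L)[-12:].round(4),np.sort(Rr)[:12].round(4),'bar y range',np.percentile(ly[bar],[2,98]).round(4))
E
```

```text
plate px [113 114 123] [88 88 90] table [120 126 126]
plate
[ 0.5853 -0.2713] [0.1743 0.1279] 1.573 14492 [257.0, 114.0]
a 0.002 gap -36 inner edges per 10/50% [-0.0072 -0.0072 -0.0072 -0.0072 -0.0072 -0.0072 -0.0062 -0.0062 -0.0062
 -0.0062 -0.0062 -0.0062] [-0.0009 -0.0009 -0.0009 -0.0009 -0.0009 -0.0009 -0.0009 -0.0009 -0.0009
 -0.0009  0.0001  0.0001] bar y range [-0.0489 -0.0235]
a 0.002 gap -92 inner edges per 10/50% [-0.003 -0.003 -0.003 -0.003 -0.003 -0.003 -0.003 -0.003 -0.003 -0.003
 -0.003 -0.003] [-0.0019 -0.0019 -0.0019 -0.0019 -0.0019 -0.0019 -0.0019 -0.0019 -0.0019
 -0.0019 -0.0019 -0.0019] bar y range [-0.1038 -0.0774]
a -0.104 gap -36 inner edges per 10/50% [-0.0035 -0.0034 -0.0034 -0.0034 -0.0033 -0.0033 -0.0033 -0.0032 -0.0032
 -0.0031 -0.0031 -0.003 ] [0.0033 0.0033 0.0034 0.0034 0.0035 0.0036 0.0036 0.0037 0.0037 0.0038
 0.0038 0.0038] bar y range [-0.0486 -0.0239]
a -0.104 gap -92 inner edges per 10/50% [-0.0041 -0.004  -0.004  -0.0039 -0.0039 -0.0038 -0.0037 -0.0036 -0.0036
 -0.0035 -0.0034 -0.0034] [0.0032 0.0032 0.0033 0.0033 0.0033 0.0034 0.0034 0.0034 0.0035 0.0035
 0.0036 0.0036] bar y range [-0.1044 -0.0772]
```

{"method": "jog_arm", "body": {
  "targets": [
    [5, [-15.6, 5, 53.8], -0.07],
    [5, [-15.6, 5, 53.8], -0.07],
    [5, [-15.6, 5, 53.8], -0.07],
    [5, [-15.6, 5, 53.8], -0.07],
    [5, [-15.6, 5, 53.8], -0.07],
    [5, [-15.6, 5, 53.8], -0.07],
    [5, [-15.6, 5, 53.8], -0.07],
    [5, [-15.6, 5, 53.8], -0.07],
    [5, [-15.6, 5, 53.8], -0.07],
    [5, [-15.6, 5, 53.8], -0.07]
  ]
}}

```text
time_s: 4.35
ee_pos: [0.4429, 0.141, 0.1564]
eef_rot: [-1.571, -0.001, 0.07]
force: [1.0, 0.9, 0.3]
grip_width: 0.0501
```

{"method": "jog_arm", "body": {
  "targets": [
    [5, [0, 0, 0], 0],
    [5, [0, 0, 0], 0],
    [5, [0, 0, 0], 0],
    [5, [0, 0, 0], 0],
    [5, [0, 0, 0], 0],
    [5, [0, 0, 0], 0]
  ]
}}

```text
time_s: 4.95
ee_pos: [0.4442, 0.1383, 0.156]
eef_rot: [-1.571, 0.0, 0.069]
force: [0.1, -0.5, -0.4]
grip_width: 0.0496
```

```bash
python3 - <<'E'
from h import *
o=ctrl.get_obs();print(o['ee_pos'],o['eef_rot']);plan((.4268,.1998,.073),.07)
E
```

```text
[0.44418607 0.13833066 0.15599464] [-1.57084402e+00  1.77003816e-05  6.87677933e-02]
shift cm [-1.31  8.3   6.25] turn -0.001
```

{"method": "jog_arm", "body": {
  "targets": [
    [4.5, [-1.3, 0, 6.25], 0],
    [4.5, [-1.3, 0, 6.25], 0],
    [4.5, [-1.3, 0, 6.25], 0],
    [4.5, [-1.3, 4, 6.25], 0],
    [4.5, [-1.3, 7, 6.25], 0],
    [4.5, [-1.3, 8.3, 6.25], 0],
    [4.5, [-1.3, 8.3, 6.25], 0],
    [4.5, [-1.3, 8.3, 6.25], 0]
  ]
}}

```text
time_s: 5.75
ee_pos: [0.4274, 0.2002, 0.074]
eef_rot: [-1.571, -0.001, 0.07]
force: [0.2, -0.2, 0.7]
grip_width: 0.0449
```

{"method": "jog_arm", "body": {
  "grip_force": 30,
  "targets": [
    [1.0, [0, 0, 0], 0],
    [1.0, [0, 0, 0], 0],
    [1.0, [0, 0, 0], 0],
    [1.0, [0, 0, 0], 0],
    [1.0, [0, 0, 0], 0],
    [1.0, [0, 0, 0], 0]
  ]
}}

```text
time_s: 6.35
ee_pos: [0.427, 0.2005, 0.0734]
eef_rot: [-1.571, -0.001, 0.07]
force: [1.2, -0.4, 5.8]
grip_width: 0.0203
```

```bash
python3 - <<'E'
from h import *
o=ctrl.get_obs();print(o['ee_pos'],o['eef_rot'],o['force'],o['grip_width'])
E
```

```text
[0.42703805 0.20052493 0.07343061] [-1.57055282e+00 -1.09062850e-03  7.00203877e-02] [ 1.23752581 -0.43008885  5.84988607] 0.0203314027378479
```

Gripped at 20.3 mm. Next I lift it and carry it over gap1.

{"method": "jog_arm", "body": {
  "targets": [
    [1.0, [0, -2, 0], 0],
    [1.0, [0, -5, 0], 0],
    [1.0, [0, -9, 0], 0],
    [1.0, [0, -11, 0], 0],
    [1.0, [6, -11, -20], 0.17],
    [1.0, [6, -11, -20], 0.17],
    [1.0, [6, -11, -20], 0.17],
    [1.0, [6, -11, -20], 0.17],
    [1.0, [6, -11, -20], 0.17],
    [1.0, [6, -11, -20], 0.17]
  ]
}}

```text
time_s: 7.35
ee_pos: [0.5004, 0.004, 0.1824]
eef_rot: [-1.571, 0.001, -0.103]
force: [-0.3, 0.4, -0.7]
grip_width: 0.0199
```

```bash
python3 - <<'E'
from h import *
o=ctrl.get_obs();print(o['ee_pos'],o['eef_rot'],o['grip_width']);plan((.5836,-.2488,.14),-.104)
E
```

```text
[0.50039372 0.00398026 0.18240822] [-1.57075608e+00  1.34274867e-03 -1.02538955e-01] 0.019948875755269366
shift cm [ 10.87   4.23 -24.29] turn 0.001
```

{"method": "jog_arm", "body": {
  "targets": [
    [1.0, [10.9, 0, -24.3], 0],
    [1.0, [10.9, 0, -24.3], 0],
    [1.0, [10.9, 0, -24.3], 0],
    [1.0, [10.9, 0, -24.3], 0],
    [1.0, [10.9, 0, -24.3], 0],
    [1.0, [10.9, 0, -24.3], 0],
    [1.0, [10.9, 3, -24.3], 0],
    [1.0, [10.9, 4.2, -24.3], 0],
    [1.0, [10.9, 4.2, -24.3], 0],
    [1.0, [10.9, 4.2, -24.3], 0]
  ]
}}

```text
time_s: 8.35
ee_pos: [0.5851, -0.2465, 0.1418]
eef_rot: [-1.571, -0.0, -0.099]
force: [-0.1, 0.5, -0.6]
grip_width: 0.0199
```

{"method": "jog_arm", "body": {
  "targets": [
    [1.0, [0, 0, 0], 0],
    [1.0, [0, 0, 0], 0],
    [1.0, [0, 0, 0], 0]
  ]
}}

```text
time_s: 8.65
ee_pos: [0.5849, -0.2475, 0.1417]
eef_rot: [-1.571, -0.001, -0.1]
force: [0.7, 0.1, -1.4]
grip_width: 0.0195
```

```bash
python3 - <<'E'
from h import *
o=ctrl.get_obs();print(o['ee_pos'],o['eef_rot'],o['grip_width']);plan((.5836,-.2488,.0854),-.104)
c=shot('wrist');save(c,'w4.png');np.savez('/tmp/w4.npz',**c)
E
```

```text
[ 0.58486399 -0.24752832  0.14172606] [-1.57120156e+00 -9.42722542e-04 -9.98954382e-02] 0.019514493147954816
shift cm [-0.12  5.63 -0.14] turn 0.004
```

View pics/w4.png

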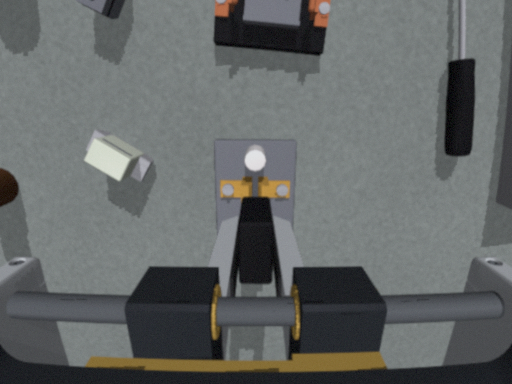

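The post (255,160), gap and handle (256,238) line up. I'll descend to just inside the flare first.

{"method": "jog_arm", "body": {
  "targets": [
    [1.0, [-0.1, 0, -0.1], 0],
    [1.0, [-0.1, 0, -0.1], 0],
    [1.0, [-0.1, 1, -0.1], 0],
    [1.0, [-0.1, 2, -0.1], 0],
    [1.0, [-0.1, 2.6, -0.1], 0],
    [1.0, [-0.1, 3.0, -0.1], 0],
    [1.0, [-0.1, 3.4, -0.1], 0],
    [1.0, [-0.1, 3.7, -0.1], 0],
    [1.0, [-0.1, 3.7, -0.1], 0]
  ]
}}

```text
time_s: 9.6
ee_pos: [0.5835, -0.2484, 0.1036]
eef_rot: [-1.571, 0.0, -0.1]
force: [0.7, 0.3, -1.9]
grip_width: 0.0202
```

Clean entry. Continuing down to the shoulder.

{"method": "jog_arm", "body": {
  "targets": [
    [1.0, [0, 0.4, 0], 0],
    [1.0, [0, 0.8, 0], 0],
    [1.0, [0, 1.2, 0], 0],
    [1.0, [0, 1.5, 0], 0],
    [1.0, [0, 1.7, 0], 0],
    [1.0, [0, 1.8, 0], 0],
    [1.0, [0, 1.9, 0], 0],
    [1.0, [0, 1.9, 0], 0],
    [1.0, [0, 1.9, 0], 0]
  ]
}}

```text
time_s: 10.5
ee_pos: [0.5837, -0.2485, 0.0855]
eef_rot: [-1.571, -0.0, -0.1]
force: [-1.3, 0.8, 4.1]
grip_width: 0.0198
```

{"method": "jog_arm", "body": {
  "targets": [
    [1.0, [0, 0.1, 0], 0],
    [1.0, [0, 0.1, 0], 0],
    [1.0, [0, 0.1, 0], 0],
    [1.0, [0, 0.1, 0], 0],
    [1.0, [0, 0.1, 0], 0],
    [1.0, [0, 0.1, 0], 0],
    [1.0, [0, 0.1, 0], 0],
    [1.0, [0, 0.1, 0], 0],
    [1.0, [0, 0.1, 0], 0],
    [1.0, [0, 0.1, 0], 0]
  ]
}}

```text
time_s: 11.5
ee_pos: [0.5838, -0.2486, 0.0853]
eef_rot: [-1.571, -0.001, -0.1]
force: [-5.6, 2.0, 12.6]
grip_width: 0.0197
```

{"method": "jog_arm", "body": {
  "targets": [
    [1.0, [0, 0, 0], 0],
    [1.0, [0, 0, 0], 0],
    [1.0, [0, 0, 0], 0],
    [1.0, [0, -2, 0], 0],
    [1.0, [0, -4, 0], 0],
    [1.0, [0, -5.5, 0], 0],
    [1.0, [0, -5.5, 0], 0],
    [1.0, [0, -5.5, 0], 0]
  ]
}}

```text
time_s: 12.3
ee_pos: [0.5834, -0.2484, 0.1384]
eef_rot: [-1.571, 0.0, -0.1]
force: [-0.8, 0.8, -2.1]
grip_width: 0.0198
```

```bash
python3 - <<'E'
from h import *
o=ctrl.get_obs();print(o['ee_pos'],o['eef_rot'],o['grip_width'],o['force']);plan((.5776,-.304,.1386),-.104)
E
```

```text
[ 0.5834418  -0.24837147  0.13841103] [-1.57069324e+00  3.15910442e-04 -9.99657757e-02] 0.01976495371775637 [-0.78332801  0.8414276  -2.10210162]
shift cm [-0.03 -0.02 -5.59] turn 0.004
```

{"method": "jog_arm", "body": {
  "targets": [
    [1.0, [0, 0, -5.6], 0],
    [1.0, [0, 0, -5.6], 0],
    [1.0, [0, 0, -5.6], 0],
    [1.0, [0, 0, -5.6], 0],
    [1.0, [0, 1.5, -5.6], 0],
    [1.0, [0, 2.2, -5.6], 0],
    [1.0, [0, 2.6, -5.6], 0],
    [1.0, [0, 3.0, -5.6], 0],
    [1.0, [0, 3.4, -5.6], 0],
    [1.0, [0, 3.5, -5.6], 0]
  ]
}}

```text
time_s: 13.3
ee_pos: [0.5779, -0.3041, 0.1036]
eef_rot: [-1.571, 0.0, -0.1]
force: [0.6, -0.7, -1.3]
grip_width: 0.02
```

{"method": "jog_arm", "body": {
  "targets": [
    [1.0, [0, 0.4, 0], 0],
    [1.0, [0, 0.8, 0], 0],
    [1.0, [0, 1.2, 0], 0],
    [1.0, [0, 1.5, 0], 0],
    [1.0, [0, 1.7, 0], 0],
    [1.0, [0, 1.8, 0], 0],
    [1.0, [0, 1.9, 0], 0],
    [1.0, [0, 2.0, 0], 0],
    [1.0, [0, 2.0, 0], 0],
    [1.0, [0, 2.0, 0], 0]
  ]
}}

```text
time_s: 14.3
ee_pos: [0.5781, -0.3043, 0.0854]
eef_rot: [-1.571, -0.001, -0.1]
force: [-5.1, 3.0, 9.0]
grip_width: 0.02
```

{"method": "jog_arm", "body": {
  "targets": [
    [1.0, [0, 0, 0], 0],
    [1.0, [0, 0, 0], 0],
    [1.0, [0, 0, 0], 0],
    [1.0, [0, 0, 0], 0],
    [1.0, [0, 0, 0], 0],
    [1.0, [0, 0, 0], 0],
    [1.0, [0, 0, 0], 0],
    [1.0, [0, 0, 0], 0],
    [1.0, [0, 0, 0], 0],
    [1.0, [0, 0, 0], 0]
  ]
}}

```text
time_s: 15.3
ee_pos: [0.5781, -0.3043, 0.0854]
eef_rot: [-1.571, -0.001, -0.1]
force: [-4.5, 1.9, 9.8]
grip_width: 0.0201
```

Both gaps seated. Returning the gauge.

{"method": "jog_arm", "body": {
  "targets": [
    [1.0, [0, -3, 0], 0],
    [1.0, [0, -7, 0], 0],
    [1.0, [0, -11, 0], 0],
    [1.0, [-20, -11, 48], -0.17],
    [1.0, [-20, -11, 48], -0.17],
    [1.0, [-20, -11, 48], -0.17],
    [1.0, [-20, -11, 48], -0.17],
    [1.0, [-20, -11, 48], -0.17],
    [1.0, [-20, -11, 48], -0.17],
    [1.0, [-20, -11, 48], -0.17]
  ]
}}

```text
time_s: 16.3
ee_pos: [0.4754, 0.0324, 0.1944]
eef_rot: [-1.571, -0.001, 0.07]
force: [1.0, 0.2, -1.1]
grip_width: 0.0199
```

```bash
python3 - <<'E'
from h import *
o=ctrl.get_obs();print(o['ee_pos'],o['eef_rot'],o['grip_width'],o['force']);plan((.427,.2003,.115),.07)
E
```

```text
[0.47542823 0.03240722 0.19435117] [-1.57084272e+00 -9.47468373e-04  6.97633829e-02] 0.01988018442729844 [ 1.03634084  0.18612328 -1.12196104]
shift cm [-3.67  7.93 17.09] turn -0.0
```

{"method": "jog_arm", "body": {
  "targets": [
    [1.0, [-3.7, 0, 17.1], 0],
    [1.0, [-3.7, 0, 17.1], 0],
    [1.0, [-3.7, 0, 17.1], 0],
    [1.0, [-3.7, 0, 17.1], 0],
    [1.0, [-3.7, 0, 17.1], 0],
    [1.0, [-3.7, 4, 17.1], 0],
    [1.0, [-3.7, 7.5, 17.1], 0],
    [1.0, [-3.7, 7.9, 17.1], 0],
    [1.0, [-3.7, 7.9, 17.1], 0],
    [1.0, [-3.7, 7.9, 17.1], 0]
  ]
}}

```text
time_s: 17.3
ee_pos: [0.4284, 0.1987, 0.1167]
eef_rot: [-1.57, -0.002, 0.07]
force: [0.6, -0.3, -1.0]
grip_width: 0.0197
```

```bash
python3 - <<'E'
from h import *
o=ctrl.get_obs();print(o['ee_pos'],o['eef_rot'],o['grip_width'],o['force']);plan((.427,.2003,.0734),.07)
E
```

```text
[0.42842685 0.19867466 0.11673389] [-1.57014658 -0.00232926  0.06951577] 0.019722057813532937 [ 0.56204162 -0.26549174 -1.02589798]
shift cm [-0.14  4.33  0.17] turn -0.0
```

{"method": "jog_arm", "body": {
  "targets": [
    [1.0, [-0.1, 0, 0.15], 0],
    [1.0, [-0.1, 0, 0.15], 0],
    [1.0, [-0.1, 0.8, 0.15], 0],
    [1.0, [-0.1, 1.4, 0.15], 0],
    [1.0, [-0.1, 2.0, 0.15], 0],
    [1.0, [-0.1, 2.6, 0.15], 0],
    [1.0, [-0.1, 3.2, 0.15], 0],
    [1.0, [-0.1, 3.8, 0.15], 0],
    [1.0, [-0.1, 4.2, 0.15], 0],
    [1.0, [-0.1, 4.3, 0.15], 0]
  ]
}}

```text
time_s: 18.3
ee_pos: [0.4266, 0.2003, 0.0729]
eef_rot: [-1.571, -0.0, 0.07]
force: [-10.4, -4.7, 29.1]
grip_width: 0.0194
```

{"method": "jog_arm", "body": {
  "targets": [
    [1.0, [0, 0.05, 0], 0],
    [1.0, [0, 0.05, 0], 0],
    [1.0, [0, 0.05, 0], 0]
  ]
}}

```text
time_s: 18.6
ee_pos: [0.4265, 0.2003, 0.0729]
eef_rot: [-1.571, -0.001, 0.07]
force: [-10.6, -4.6, 23.8]
grip_width: 0.0201
```

{"method": "jog_arm", "body": {
  "targets": [
    [4.5, [0, -0.1, 0], 0],
    [4.5, [0, -0.1, 0], 0],
    [4.5, [0, -0.1, 0], 0],
    [4.5, [0, -5, 0], 0],
    [4.5, [0, -9, 0], 0],
    [4.5, [0, -12.8, 0], 0],
    [4.5, [18.0, -12.8, -29.7], 0.07],
    [4.5, [18.0, -12.8, -29.7], 0.07],
    [4.5, [18.0, -12.8, -29.7], 0.07],
    [4.5, [18.0, -12.8, -29.7], 0.07]
  ]
}}

```text
time_s: 19.6
ee_pos: [0.5426, 0.0349, 0.1994]
eef_rot: [-1.571, -0.0, 0.0]
force: [0.6, 1.5, 0.4]
grip_width: 0.0448
```

```bash
python3 - <<'E'
from h import *
o=ctrl.get_obs();print(o['ee_pos'],o['eef_rot']);plan((.62,-.085,.2),0)
c=shot('wrist');save(c,'w5.png')
h,s,v=cv2.split(cv2.cvtColor(c['img'],cv2.COLOR_RGB2HSV));up=np.arange(384)[:,None]<250
rect(c,(v<45)&up,.088,(.43,.2))
E
```

```text
[0.54257813 0.03494407 0.19939798] [-1.57080114e+00 -1.34398161e-04  2.30573768e-04]
shift cm [  7.74  -0.06 -12.  ] turn 0.0
[0.4343 0.19  ] [0.039  0.0322] 1.645 1304 [132.0, 21.0]
```

{"method": "jog_arm", "body": {
  "targets": [
    [4.5, [7.7, 0, -12], 0],
    [4.5, [7.7, 0, -12], 0],
    [4.5, [7.7, 0, -12], 0],
    [4.5, [7.7, 0, -12], 0],
    [4.5, [7.7, 0, -12], 0],
    [4.5, [7.7, 0, -12], 0],
    [4.5, [7.7, 0, -12], 0],
    [4.5, [7.7, 0, -12], 0]
  ]
}}

```text
time_s: 20.45
ee_pos: [0.6186, -0.0823, 0.1999]
eef_rot: [-1.571, -0.0, 0.001]
force: [0.3, -1.0, -0.3]
grip_width: 0.0451
```

```bash
python3 - <<'E'
from h import *
o=ctrl.get_obs();print(o['ee_pos'],o['eef_rot'])
c=shot('wrist');save(c,'w6.png');np.savez('/tmp/w6.npz',**c)
h,s,v=cv2.split(cv2.cvtColor(c['img'],cv2.COLOR_RGB2HSV));up=np.arange(384)[:,None]<250
print('copper z.037');rect(c,(s>110)&(h<14)&(v>60)&up,.030)
print('seat');rect(c,(v>70)&(v<120)&(s<40)&up,.018,(.62,0),.1)
E
```

```text
[ 0.61856732 -0.08234228  0.19985144] [-1.57084473e+00 -4.34133746e-04  1.16285262e-03]
copper z.037
[0.6046 0.0657] [0.032  0.0198] 1.381 433 [243.0, 41.0]
[0.6819 0.0507] [0.0319 0.0185] 1.382 396 [314.0, 56.0]
[ 0.5917 -0.001 ] [0.0306 0.0201] 1.375 379 [232.0, 106.0]
[ 0.6688 -0.0161] [0.0309 0.0185] 1.365 337 [300.0, 120.0]
[ 0.5789 -0.0681] [0.0335 0.0203] 1.38 343 [222.0, 165.0]
[ 0.6558 -0.0829] [0.0332 0.0185] 1.382 310 [286.0, 177.0]
seat
[0.6485 0.0862] [0.1035 0.021 ] 2.947 145 [282.0, 18.0]
[0.6443 0.0616] [0.0523 0.0407] 2.946 709 [280.0, 42.0]
[ 0.6307 -0.0087] [0.0524 0.0403] 2.948 577 [267.0, 107.0]
[ 0.6171 -0.0786] [0.0521 0.042 ] 2.95 486 [255.0, 166.0]
```

View pics/w6.png

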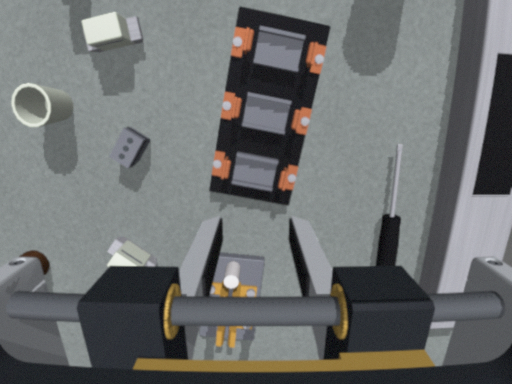

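The fuse base is at (265,107) with yaw −0.191. That puts holder2 at (0.6305,−0.0087), holder3 at (0.6439,0.060) and holder1 at (0.6171,−0.0774). Now I go to look at fuse B with the jaws turned to grip across its y.

```bash
python3 - <<'E'
from h import *
plan((.537,.098,.2),1.74)
E
```

```text
shift cm [-8.14 -0.02 18.06] turn 1.403
```

{"method": "jog_arm", "body": {
  "targets": [
    [4.5, [-24.1, 0, 15.4], 1.403],
    [4.5, [-24.1, 0, 15.4], 1.403],
    [4.5, [-24.1, 0, 15.4], 1.403],
    [4.5, [-24.1, 0, 15.4], 1.403],
    [4.5, [-24.1, 0, 15.4], 1.403],
    [4.5, [-24.1, 0, 15.4], 1.403],
    [4.5, [-24.1, 0, 15.4], 1.403],
    [4.5, [-24.1, 0, 15.4], 1.403],
    [4.5, [-24.1, 0, 15.4], 1.403],
    [4.5, [-24.1, 0, 15.4], 1.403]
  ]
}}

```text
time_s: 21.5
ee_pos: [0.3775, 0.071, 0.1998]
eef_rot: [-1.57, -0.0, -1.408]
force: [0.6, 0.5, 1.3]
grip_width: 0.0449
```

{"method": "jog_arm", "body": {
  "targets": [
    [4.5, [0, 0, 0], 0],
    [4.5, [0, 0, 0], 0],
    [4.5, [0, 0, 0], 0]
  ]
}}

```text
time_s: 21.8
ee_pos: [0.3776, 0.0708, 0.1996]
eef_rot: [-1.571, -0.0, -1.401]
force: [-1.2, -0.1, 0.2]
grip_width: 0.0447
```

```bash
python3 - <<'E'
from h import *
o=ctrl.get_obs();print(o['ee_pos'],o['eef_rot'],o['qpos'].round(2))
c=shot('wrist');save(c,'w7.png');np.savez('/tmp/w7.npz',**c)
h,s,v=cv2.split(cv2.cvtColor(c['img'],cv2.COLOR_RGB2HSV));up=np.arange(384)[:,None]<250
print(c['img'][100:120:4,250])
for t in(140,170,190): print(t);rect(c,(v>t)&(s<60)&up,.040,(.456,.086),.05)
E
```

```text
[0.37763704 0.07082481 0.19956344] [-1.57063194e+00 -4.27994221e-06 -1.40138956e+00] [ 0.09 -0.05  1.98  0.    1.22  1.49]
[[221 224 214]
 [221 225 216]
 [221 224 214]
 [218 223 210]
 [218 223 214]]
140
[0.4567 0.0832] [0.0612 0.0305] 0.169 1359 [258.0, 106.0]
170
[0.4615 0.0818] [0.0482 0.0242] 0.169 1020 [259.0, 103.0]
[0.4318 0.0767] [0.02   0.0077] 1.74 111 [257.0, 131.0]
190
[0.457  0.0811] [0.0371 0.0238] 0.163 805 [259.0, 106.0]
```

View pics/w7.png

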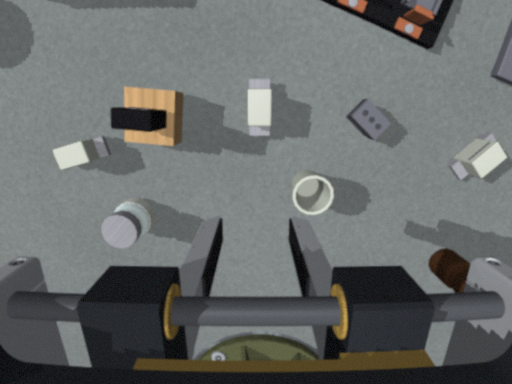

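Fuse B is at (259,106), giving (0.457,0.0811) with yaw 0.166 and a body of 37×24 mm. Picking it.

```bash
python3 - <<'E'
from h import *
plan((.457,.0811,.039),-1.403)
E
```

```text
shift cm [ 0.32 16.05  7.99] turn 0.001
```

{"method": "jog_arm", "body": {
  "targets": [
    [4.5, [0.3, 4, 8], 0],
    [4.5, [0.3, 8, 8], 0],
    [4.5, [0.3, 10, 8], 0],
    [4.5, [0.3, 11, 8], 0],
    [4.5, [0.3, 13, 8], 0],
    [4.5, [0.3, 15, 8], 0],
    [4.5, [0.3, 16, 8], 0],
    [4.5, [0.3, 16, 8], 0],
    [4.5, [0.3, 16, 8], 0],
    [4.5, [0.3, 16, 8], 0]
  ]
}}

```text
time_s: 22.85
ee_pos: [0.4576, 0.0812, 0.0407]
eef_rot: [-1.569, -0.0, -1.403]
force: [-0.1, -0.5, -0.7]
grip_width: 0.045
```

{"method": "jog_arm", "body": {
  "grip_force": 35,
  "targets": [
    [2.0, [0, 0, 0], 0],
    [2.0, [0, 0, 0], 0],
    [2.0, [0, 0, 0], 0],
    [2.0, [0, 0, 0], 0],
    [2.0, [0, -1, 0], 0],
    [2.0, [0, -4, 0], 0],
    [2.0, [0, -8, 0], 0],
    [2.0, [0, -12, 0], 0],
    [2.0, [0, -12, 0], 0],
    [2.0, [0, -12, 0], 0]
  ]
}}

```text
time_s: 23.85
ee_pos: [0.457, 0.0812, 0.1599]
eef_rot: [-1.57, -0.0, -1.403]
force: [-0.6, 0.3, -1.5]
grip_width: 0.0257
```

```bash
python3 - <<'E'
from h import *
o=ctrl.get_obs();print(o['ee_pos'],o['eef_rot'],o['grip_width']);plan((.6439,.060,.12),1.38)
E
```

```text
[0.4570434  0.0811877  0.15992767] [-1.56964603e+00 -7.25473883e-05 -1.40297806e+00] 0.02573945263564316
shift cm [ 5.21  4.01 18.06] turn 0.359
```

{"method": "jog_arm", "body": {
  "targets": [
    [2.0, [5.2, 0, 18.1], 0.359],
    [2.0, [5.2, 0, 18.1], 0.359],
    [2.0, [5.2, 0, 18.1], 0.359],
    [2.0, [5.2, 0, 18.1], 0.359],
    [2.0, [5.2, 0, 18.1], 0.359],
    [2.0, [5.2, 2, 18.1], 0.359],
    [2.0, [5.2, 4, 18.1], 0.359],
    [2.0, [5.2, 4, 18.1], 0.359],
    [2.0, [5.2, 4, 18.1], 0.359],
    [2.0, [5.2, 4, 18.1], 0.359]
  ]
}}

```text
time_s: 24.85
ee_pos: [0.6443, 0.0602, 0.1204]
eef_rot: [-1.57, 0.0, -1.762]
force: [-0.4, 0.6, -1.2]
grip_width: 0.0256
```

```bash
python3 - <<'E'
from h import *
o=ctrl.get_obs();print(o['ee_pos'],o['eef_rot'],o['grip_width']);plan((.6439,.060,.058),1.38)
c=shot('wrist');save(c,'w8.png');np.savez('/tmp/w8.npz',**c)
h,s,v=cv2.split(cv2.cvtColor(c['img'],cv2.COLOR_RGB2HSV));up=np.arange(384)[:,None]<250
print('copper');rect(c,(s>110)&(h<14)&(v>60)&up,.025)
E
```

```text
[0.64433211 0.0602322  0.12043238] [-1.56983649e+00  2.30935406e-04 -1.76181565e+00] 0.025629308588847186
shift cm [ 0.03  6.24 -0.04] turn -0.0
copper
[0.6831 0.0522] [0.0298 0.0245] 1.38 690 [256.0, 153.0]
[ 0.6695 -0.0163] [0.035  0.0256] 1.386 716 [334.0, 153.0]
[ 0.6631 -0.0819] [0.032  0.0129] 1.392 347 [404.0, 147.0]
[ 0.6488 -0.0876] [0.0364 0.0113] 1.386 357 [412.0, 161.0]
[ 0.5921 -0.0008] [0.0351 0.0151] 1.373 444 [326.0, 233.0]
[ 0.578  -0.0708] [0.0422 0.0152] 1.371 463 [396.0, 233.0]
```

View pics/w8.png

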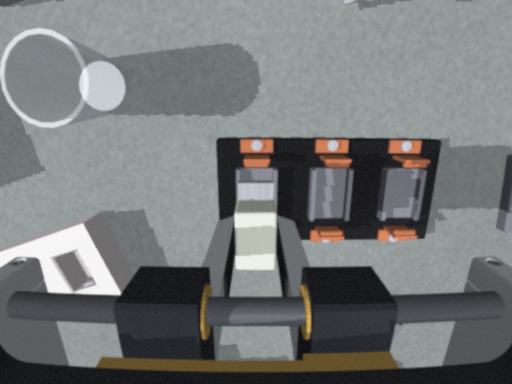

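Fuse B is in hand at (256,235), aligned with holder 3's far clip at (256,150). Lowering it.

{"method": "jog_arm", "body": {
  "targets": [
    [2.0, [0, 1.5, 0], 0],
    [2.0, [0, 2.5, 0], 0],
    [2.0, [0, 3, 0], 0],
    [2.0, [0, 3.5, 0], 0],
    [2.0, [0, 4.0, 0], 0],
    [2.0, [0, 4.0, 0], 0]
  ]
}}

```text
time_s: 25.5
ee_pos: [0.6439, 0.0601, 0.0787]
eef_rot: [-1.572, -0.0, -1.762]
force: [0.9, -0.4, -1.2]
grip_width: 0.0255
```

{"method": "jog_arm", "body": {
  "targets": [
    [2.0, [0, 0.4, 0], 0],
    [2.0, [0, 0.8, 0], 0],
    [2.0, [0, 1.2, 0], 0],
    [2.0, [0, 1.6, 0], 0],
    [2.0, [0, 1.9, 0], 0],
    [2.0, [0, 2.1, 0], 0],
    [2.0, [0, 2.2, 0], 0],
    [2.0, [0, 2.2, 0], 0]
  ]
}}

```text
time_s: 26.3
ee_pos: [0.6441, 0.0601, 0.0578]
eef_rot: [-1.571, -0.0, -1.762]
force: [-3.9, -0.2, 7.0]
grip_width: 0.0255
```

{"method": "jog_arm", "body": {
  "targets": [
    [2.0, [0, 0.1, 0], 0],
    [2.0, [0, 0.2, 0], 0],
    [2.0, [0, 0.2, 0], 0],
    [2.0, [0, 0.2, 0], 0]
  ]
}}

```text
time_s: 26.7
ee_pos: [0.6442, 0.0601, 0.0578]
eef_rot: [-1.571, -0.0, -1.762]
force: [-14.1, -1.6, 24.3]
grip_width: 0.0256
```

Hard stop at 24 N, so it's home. Releasing and going to fuse C.

{"method": "jog_arm", "body": {
  "targets": [
    [2.0, [0, -0.2, 0], 0],
    [4.5, [0, -0.2, 0], 0],
    [4.5, [0, -0.2, 0], 0],
    [4.5, [0, -0.2, 0], 0],
    [4.5, [0, -5, 0], 0],
    [4.5, [0, -9.5, 0], 0],
    [4.5, [0, -14.2, 0], 0],
    [4.5, [25.8, -14.2, -21.1], 0.465],
    [4.5, [25.8, -14.2, -21.1], 0.465],
    [4.5, [25.8, -14.2, -21.1], 0.465]
  ]
}}

```text
time_s: 27.7
ee_pos: [0.5273, -0.0365, 0.1973]
eef_rot: [-1.571, -0.0, -2.217]
force: [0.2, -0.4, 0.4]
grip_width: 0.0451
```

```bash
python3 - <<'E'
from h import *
o=ctrl.get_obs();print(o['ee_pos'],o['eef_rot'],o['grip_width']);plan((.388,-.153,.2),-2.227)
E
```

```text
[ 0.5273389  -0.03654813  0.19728474] [-1.57065616e+00 -1.30236406e-05 -2.21745903e+00] 0.04510906492453348
shift cm [17.69 -0.27 -4.1 ] turn 0.01
```

{"method": "jog_arm", "body": {
  "targets": [
    [4.5, [17.7, 0, -4.1], 0.01],
    [4.5, [17.7, 0, -4.1], 0.01],
    [4.5, [17.7, 0, -4.1], 0.01],
    [4.5, [17.7, 0, -4.1], 0.01],
    [4.5, [17.7, 0, -4.1], 0.01],
    [4.5, [17.7, 0, -4.1], 0.01],
    [4.5, [17.7, 0, -4.1], 0.01],
    [4.5, [17.7, 0, -4.1], 0.01]
  ]
}}

```text
time_s: 28.5
ee_pos: [0.3908, -0.1525, 0.1973]
eef_rot: [-1.571, -0.0, -2.221]
force: [-0.8, 0.1, 0.0]
grip_width: 0.0448
```

```bash
cat > look.py <<'E'
import sys
from h import *
x,y,n=float(sys.argv[1]),float(sys.argv[2]),sys.argv[3]
o=ctrl.get_obs();print(o['ee_pos'],o['eef_rot'])
c=shot('wrist');save(c,n+'.png');np.savez(f'/tmp/{n}.npz',**c)
h,s,v=cv2.split(cv2.cvtColor(c['img'],cv2.COLOR_RGB2HSV));up=np.arange(384)[:,None]<250
for t in(170,190,205):
    r=rect(c,(v>t)&(s<60)&up,.040,(x,y),.06)
r=max(r,key=lambda q:q[3]);plan((*r[0],.040),r[2]+np.pi/2)
E
python3 look.py .45 -.2 w9
```

```text
[ 0.39076779 -0.15254256  0.19732685] [-1.57115822e+00 -6.17860890e-07 -2.22068114e+00]
[ 0.4479 -0.2001] [0.059  0.0252] 2.485 1157 [258.0, 113.0]
[ 0.4471 -0.1999] [0.0382 0.0237] 2.486 826 [259.0, 112.0]
[ 0.4476 -0.2002] [0.0371 0.0236] 2.486 795 [259.0, 111.0]
shift cm [ 0.35 15.73  7.42] turn 0.006
```

Fuse C is at (0.4475,−0.200) and its sizes check. Picking it.

{"method": "jog_arm", "body": {
  "targets": [
    [4.5, [0.35, 4, 7.4], 0.006],
    [4.5, [0.35, 8, 7.4], 0.006],
    [4.5, [0.35, 10, 7.4], 0.006],
    [4.5, [0.35, 11, 7.4], 0.006],
    [4.5, [0.35, 13, 7.4], 0.006],
    [4.5, [0.35, 15, 7.4], 0.006],
    [4.5, [0.35, 15.8, 7.4], 0.006],
    [4.5, [0.35, 15.8, 7.4], 0.006],
    [4.5, [0.35, 15.8, 7.4], 0.006],
    [4.5, [0.35, 15.8, 7.4], 0.006]
  ]
}}

```text
time_s: 29.55
ee_pos: [0.4475, -0.201, 0.0407]
eef_rot: [-1.569, 0.0, -2.228]
force: [0.2, 0.2, -0.5]
grip_width: 0.0451
```

{"method": "jog_arm", "body": {
  "targets": [
    [2.0, [0, 0, 0], 0],
    [2.0, [0, 0, 0], 0],
    [2.0, [0, 0, 0], 0],
    [2.0, [0, 0, 0], 0],
    [2.0, [0, -1, 0], 0],
    [2.0, [0, -4, 0], 0],
    [2.0, [0, -8, 0], 0],
    [2.0, [0, -12, 0], 0],
    [2.0, [0, -12, 0], 0],
    [2.0, [0, -12, 0], 0]
  ]
}}

```text
time_s: 30.55
ee_pos: [0.4469, -0.2008, 0.16]
eef_rot: [-1.57, 0.0, -2.228]
force: [-0.5, 0.8, -2.2]
grip_width: 0.0258
```

```bash
python3 - <<'E'
from h import *
o=ctrl.get_obs();print(o['ee_pos'],o['eef_rot'],o['grip_width']);plan((.6171,-.0774,.10),1.38)
E
```

```text
[ 0.44690806 -0.20075774  0.15997674] [-1.56961080e+00  1.83741079e-04 -2.22798078e+00] 0.025753488538070014
shift cm [-20.16   6.01   5.93] turn -0.466
```

{"method": "jog_arm", "body": {
  "targets": [
    [2.0, [-20.1, 0, 5.9], -0.466],
    [2.0, [-20.1, 0, 5.9], -0.466],
    [2.0, [-20.1, 0, 5.9], -0.466],
    [2.0, [-20.1, 0, 5.9], -0.466],
    [2.0, [-20.1, 0, 5.9], -0.466],
    [2.0, [-20.1, 2, 5.9], -0.466],
    [2.0, [-20.1, 4, 5.9], -0.466],
    [2.0, [-20.1, 4, 5.9], -0.466],
    [2.0, [-20.1, 4, 5.9], -0.466],
    [2.0, [-20.1, 4, 5.9], -0.466]
  ]
}}

```text
time_s: 31.55
ee_pos: [0.6166, -0.078, 0.1203]
eef_rot: [-1.57, 0.0, -1.762]
force: [-0.2, -0.3, -1.0]
grip_width: 0.0261
```

```bash
python3 - <<'E'
from h import *
o=ctrl.get_obs();print(o['ee_pos'],o['eef_rot'],o['grip_width']);plan((.6171,-.0774,.0582),1.38)
E
```

```text
[ 0.6165804  -0.07795608  0.12028702] [-1.56996638e+00  6.76912520e-06 -1.76239402e+00] 0.026110812645738116
shift cm [-0.06  6.21  0.04] turn -0.001
```

{"method": "jog_arm", "body": {
  "targets": [
    [2.0, [0, 1.5, 0], 0],
    [2.0, [0, 2.5, 0], 0],
    [2.0, [0, 3, 0], 0],
    [2.0, [0, 3.5, 0], 0],
    [2.0, [0, 4.0, 0], 0],
    [2.0, [0, 4.0, 0], 0]
  ]
}}

```text
time_s: 32.15
ee_pos: [0.6162, -0.0777, 0.0788]
eef_rot: [-1.572, -0.0, -1.762]
force: [-0.4, -0.2, -1.1]
grip_width: 0.0258
```

{"method": "jog_arm", "body": {
  "targets": [
    [2.0, [0, 0.4, 0], 0],
    [2.0, [0, 0.8, 0], 0],
    [2.0, [0, 1.2, 0], 0],
    [2.0, [0, 1.6, 0], 0],
    [2.0, [0, 1.9, 0], 0],
    [2.0, [0, 2.1, 0], 0],
    [2.0, [0, 2.3, 0], 0],
    [2.0, [0, 2.4, 0], 0],
    [2.0, [0, 2.4, 0], 0]
  ]
}}

```text
time_s: 33.05
ee_pos: [0.6164, -0.0776, 0.0577]
eef_rot: [-1.571, -0.0, -1.762]
force: [-13.5, 2.3, 25.3]
grip_width: 0.0256
```

Seated, with a hard stop at the same height. On to fuse A.

{"method": "jog_arm", "body": {
  "targets": [
    [2.0, [0, -0.2, 0], 0],
    [4.5, [0, -0.2, 0], 0],
    [4.5, [0, -0.2, 0], 0],
    [4.5, [0, -0.2, 0], 0],
    [4.5, [0, -5, 0], 0],
    [4.5, [0, -9.5, 0], 0],
    [4.5, [0, -14.2, 0], 0],
    [4.5, [-25, -14.2, -26.7], -2.184],
    [4.5, [-25, -14.2, -26.7], -2.184],
    [4.5, [-25, -14.2, -26.7], -2.184]
  ]
}}

```text
time_s: 34.05
ee_pos: [0.5271, 0.0448, 0.1973]
eef_rot: [-1.571, 0.0, -1.307]
force: [0.8, 1.2, 0.3]
grip_width: 0.045
```

```bash
python3 - <<'E'
from h import *
o=ctrl.get_obs();print(o['ee_pos'],o['eef_rot'],o['grip_width']);plan((.401,.218,.2),.422-1e-9)
E
```

```text
[0.5270902  0.04480054 0.19734809] [-1.57072704e+00  5.70447231e-05 -1.30664978e+00] 0.0450235082496157
shift cm [-20.01  -0.26  -7.65] turn 1.413
```

{"method": "jog_arm", "body": {
  "targets": [
    [4.5, [-20, 0, -7.7], -1.729],
    [4.5, [-20, 0, -7.7], -1.729],
    [4.5, [-20, 0, -7.7], -1.729],
    [4.5, [-20, 0, -7.7], -1.729],
    [4.5, [-20, 0, -7.7], -1.729],
    [4.5, [-20, 0, -7.7], -1.729],
    [4.5, [-20, 0, -7.7], -1.729],
    [4.5, [-20, 0, -7.7], -1.729],
    [4.5, [-20, 0, -7.7], -1.729],
    [4.5, [-20, 0, -7.7], -1.729]
  ]
}}

```text
time_s: 35.05
ee_pos: [0.4028, 0.2174, 0.1974]
eef_rot: [-1.571, 0.0, 0.194]
force: [0.1, -1.0, 0.6]
grip_width: 0.0447
```

{"method": "jog_arm", "body": {
  "targets": [
    [4.5, [0, 0, 0], -0.229],
    [4.5, [0, 0, 0], -0.229],
    [4.5, [0, 0, 0], -0.229],
    [4.5, [0, 0, 0], -0.229],
    [4.5, [0, 0, 0], -0.229]
  ]
}}

```text
time_s: 35.55
ee_pos: [0.4028, 0.2174, 0.1975]
eef_rot: [-1.571, 0.0, 0.415]
force: [0.0, -0.3, -0.6]
grip_width: 0.045
```

```bash
python3 look.py .37 .285 w10
```

```text
[0.40277722 0.21740237 0.1974554 ] [-1.57076507e+00  9.46135618e-05  4.14961873e-01]
[0.3667 0.2931] [0.047 0.024] 1.985 1007 [253.0, 104.0]
[0.3679 0.2892] [0.0369 0.0224] 1.992 760 [253.0, 107.0]
[0.3681 0.2899] [0.0357 0.0218] 1.986 708 [253.0, 107.0]
shift cm [-0.25 15.75  8.03] turn 0.0
```

{"method": "jog_arm", "body": {
  "targets": [
    [4.5, [-0.25, 4, 8], 0],
    [4.5, [-0.25, 6, 8], 0],
    [4.5, [-0.25, 8, 8], 0],
    [4.5, [-0.25, 10, 8], 0],
    [4.5, [-0.25, 13, 8], 0],
    [4.5, [-0.25, 15, 8], 0],
    [4.5, [-0.25, 15.8, 8], 0],
    [4.5, [-0.25, 15.8, 8], 0],
    [4.5, [-0.25, 15.8, 8], 0],
    [4.5, [-0.25, 15.8, 8], 0]
  ]
}}

```text
time_s: 36.6
ee_pos: [0.3686, 0.2899, 0.0406]
eef_rot: [-1.57, -0.002, 0.417]
force: [0.2, -0.9, 0.1]
grip_width: 0.0449
```

{"method": "jog_arm", "body": {
  "targets": [
    [2.0, [0, 0, 0], 0],
    [2.0, [0, 0, 0], 0],
    [2.0, [0, 0, 0], 0],
    [2.0, [0, 0, 0], 0],
    [2.0, [0, -1, 0], 0],
    [2.0, [0, -4, 0], 0],
    [2.0, [0, -8, 0], 0],
    [2.0, [0, -12, 0], 0],
    [2.0, [0, -12, 0], 0],
    [2.0, [0, -12, 0], 0]
  ]
}}

```text
time_s: 37.6
ee_pos: [0.3681, 0.2896, 0.16]
eef_rot: [-1.571, -0.001, 0.417]
force: [0.2, -0.5, -1.9]
grip_width: 0.0258
```

```bash
python3 - <<'E'
from h import *
o=ctrl.get_obs();print(o['ee_pos'],o['eef_rot'],o['grip_width']);plan((.6305,-.0087,.12),1.38)
E
```

```text
[0.3680954  0.28955419 0.1599882 ] [-1.57058156e+00 -1.27794116e-03  4.17019905e-01] 0.025797400100504724
shift cm [ 11.91   4.01 -37.9 ] turn -0.963
```

{"method": "jog_arm", "body": {
  "targets": [
    [2.0, [11.9, 0, -37.9], -0.963],
    [2.0, [11.9, 0, -37.9], -0.963],
    [2.0, [11.9, 0, -37.9], -0.963],
    [2.0, [11.9, 0, -37.9], -0.963],
    [2.0, [11.9, 0, -37.9], -0.963],
    [2.0, [11.9, 0, -37.9], -0.963],
    [2.0, [11.9, 0, -37.9], -0.963],
    [2.0, [11.9, 0, -37.9], -0.963],
    [2.0, [11.9, 0, -37.9], -0.963],
    [2.0, [11.9, 0, -37.9], -0.963]
  ]
}}

```text
time_s: 38.6
ee_pos: [0.6308, -0.0115, 0.1566]
eef_rot: [-1.567, 0.001, 1.377]
force: [-0.5, 0.8, -0.8]
grip_width: 0.0256
```

```bash
python3 - <<'E'
from h import *
o=ctrl.get_obs();print(o['ee_pos'],o['eef_rot'],o['grip_width']);plan((.6305,-.0087,.1),1.38)
E
```

```text
[ 0.63084678 -0.01148259  0.15664903] [-1.56734020e+00  6.99046245e-04  1.37688040e+00] 0.02559058127355744
shift cm [0.27 5.66 0.07] turn -0.003
```

{"method": "jog_arm", "body": {
  "targets": [
    [2.0, [0.27, 0, 0.05], 0],
    [2.0, [0.27, 0, 0.05], 0],
    [2.0, [0.27, 2, 0.05], 0],
    [2.0, [0.27, 4, 0.05], 0],
    [2.0, [0.27, 5, 0.05], 0],
    [2.0, [0.27, 5, 0.05], 0],
    [2.0, [0.27, 5, 0.05], 0]
  ]
}}

```text
time_s: 39.3
ee_pos: [0.6306, -0.0057, 0.1103]
eef_rot: [-1.572, -0.0, 1.381]
force: [0.5, 0.3, -1.1]
grip_width: 0.0258
```

```bash
python3 - <<'E'
from h import *
o=ctrl.get_obs();print(o['ee_pos'],o['eef_rot'],o['grip_width']);plan((.6305,-.0087,.058),1.38)
E
```

```text
[ 0.6305854  -0.00565771  0.11029909] [-1.57155797e+00 -7.37908323e-05  1.38051740e+00] 0.02580636804914721
shift cm [-0.3   5.23 -0.05] turn 0.001
```

{"method": "jog_arm", "body": {
  "targets": [
    [2.0, [-0.3, 0, -0.05], 0],
    [2.0, [-0.3, 1, -0.05], 0],
    [2.0, [-0.3, 1.5, -0.05], 0],
    [2.0, [-0.3, 1.5, -0.05], 0],
    [2.0, [-0.3, 1.5, -0.05], 0]
  ]
}}

```text
time_s: 39.8
ee_pos: [0.6303, -0.0091, 0.0943]
eef_rot: [-1.57, 0.0, 1.38]
force: [0.1, -0.5, -0.0]
grip_width: 0.0258
```

{"method": "jog_arm", "body": {
  "targets": [
    [2.0, [0, 0.8, 0], 0],
    [2.0, [0, 1.3, 0], 0],
    [2.0, [0, 1.7, 0], 0],
    [2.0, [0, 2.1, 0], 0],
    [2.0, [0, 2.5, 0], 0],
    [2.0, [0, 2.9, 0], 0],
    [2.0, [0, 3.3, 0], 0],
    [2.0, [0, 3.6, 0], 0],
    [2.0, [0, 3.8, 0], 0],
    [2.0, [0, 3.8, 0], 0]
  ]
}}

```text
time_s: 40.8
ee_pos: [0.6302, -0.0091, 0.0577]
eef_rot: [-1.57, 0.0, 1.38]
force: [-10.6, 0.5, 17.0]
grip_width: 0.0258
```

{"method": "jog_arm", "body": {
  "targets": [
    [2.0, [0, -0.2, 0], 0],
    [4.5, [0, -0.2, 0], 0],
    [4.5, [0, -0.2, 0], 0],
    [4.5, [0, -0.2, 0], 0],
    [4.5, [0, -5, 0], 0],
    [4.5, [0, -9.5, 0], 0],
    [4.5, [0, -14.2, 0], 0],
    [4.5, [-6.7, -14.2, 7.6], 0],
    [4.5, [-6.7, -14.2, 7.6], 0],
    [4.5, [-6.7, -14.2, 7.6], 0]
  ]
}}

```text
time_s: 41.8
ee_pos: [0.5393, -0.0622, 0.1982]
eef_rot: [-1.569, 0.0, 1.378]
force: [-0.3, 1.3, 0.2]
grip_width: 0.0447
```

```bash
python3 - <<'E'
from h import *
o=ctrl.get_obs();print(o['ee_pos'],o['eef_rot'])
c=shot('wrist');save(c,'w11.png');np.savez('/tmp/w11.npz',**c)
f=c['img'].astype(int);h,s,v=cv2.split(cv2.cvtColor(c['img'],cv2.COLOR_RGB2HSV));up=np.arange(384)[:,None]<250
print('blue-ish grey block');rect(c,((f[...,2]-f[...,0]>4)&(f[...,2]-f[...,1]>2)|(v<70))&up,.03,(.46,-.045),.09)
t=shot('top');save(t,'top2.png')
E
```

```text
[ 0.53926481 -0.06217493  0.19821883] [-1.56880084e+00  4.73816519e-04  1.37788922e+00]
blue-ish grey block
[ 0.4656 -0.0473] [0.0422 0.0284] 0.996 920 [255.0, 112.0]
```

View pics/w11.png

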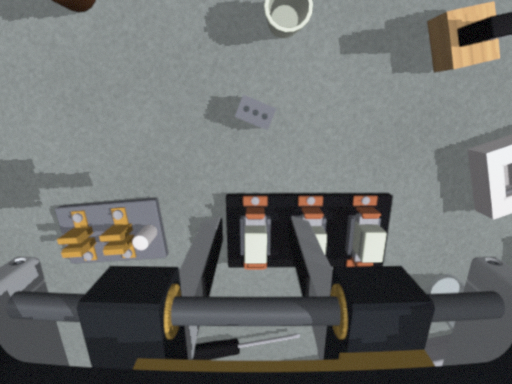

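Block at (255,112), giving (0.4656,−0.0473) with long axis 0.996. All three fuses sit in the base. Now to measure the socket frame, turning to the block's jaw yaw (−0.575) on the way.

{"method": "jog_arm", "body": {
  "targets": [
    [4.5, [27.7, 0, 4.0], 1.953],
    [4.5, [27.7, 0, 4.0], 1.953],
    [4.5, [27.7, 0, 4.0], 1.953],
    [4.5, [27.7, 0, 4.0], 1.953],
    [4.5, [27.7, 0, 4.0], 1.953],
    [4.5, [27.7, 0, 4.0], 1.953],
    [4.5, [27.7, 0, 4.0], 1.953],
    [4.5, [27.7, 0, 4.0], 1.953],
    [4.5, [27.7, 0, 4.0], 1.953],
    [4.5, [27.7, 0, 4.0], 1.953]
  ]
}}

```text
time_s: 42.9
ee_pos: [0.557, 0.2205, 0.1981]
eef_rot: [-1.571, -0.0, -0.057]
force: [-0.4, 0.3, 0.4]
grip_width: 0.0453
```

{"method": "jog_arm", "body": {
  "targets": [
    [4.5, [0, 0, 0], 0.453],
    [4.5, [0, 0, 0], 0.453],
    [4.5, [0, 0, 0], 0.453],
    [4.5, [0, 0, 0], 0.453],
    [4.5, [0, 0, 0], 0.453],
    [4.5, [0, 0, 0], 0.453]
  ]
}}

```text
time_s: 43.5
ee_pos: [0.5565, 0.2195, 0.1983]
eef_rot: [-1.571, 0.0, -0.501]
force: [0.5, -0.0, -0.8]
grip_width: 0.0452
```

```bash
python3 - <<'E'
from h import *
o=ctrl.get_obs();print(o['ee_pos'],o['eef_rot'])
c=shot('wrist');save(c,'w12.png');np.savez('/tmp/w12.npz',**c)
f=c['img'].astype(int);h,s,v=cv2.split(cv2.cvtColor(c['img'],cv2.COLOR_RGB2HSV));up=np.arange(384)[:,None]<270
for t in(170,190,205):
  m=((v>t)&(s<40)&up).astype(np.uint8);print('frame',t);rect(c,m,.034,(.597,.285),.1)
  k,l,st,ct=cv2.connectedComponentsWithStats(m);i=1+np.argmax(st[1:,4]);hole=cv2.morphologyEx((l==i).astype(np.uint8),cv2.MORPH_CLOSE,np.ones((3,3)))
  cn=max(cv2.findContours(hole,cv2.RETR_EXTERNAL,cv2.CHAIN_APPROX_NONE)[0],key=len);fl=cv2.drawContours(np.zeros_like(hole),[cn],-1,1,-1)
  print('holes');rect(c,(fl-(hole&fl))>0,.034,(.597,.285),.1)
E
```

```text
[0.55649132 0.21948757 0.19832891] [-1.57082559e+00  4.65360342e-05 -5.01035210e-01]
frame 170
[0.5964 0.2916] [0.1408 0.0908] 1.71 8831 [255.0, 101.0]
holes
[0.5919 0.3264] [0.0442 0.0304] 0.122 732 [234.0, 76.0]
[0.6016 0.2588] [0.0445 0.0298] 0.152 1019 [274.0, 128.0]
frame 190
[0.5965 0.2918] [0.1398 0.0896] 1.709 8243 [255.0, 102.0]
holes
[0.5918 0.3265] [0.0463 0.0312] 0.127 1254 [237.0, 77.0]
[0.6012 0.2591] [0.0457 0.0308] 0.126 1111 [274.0, 129.0]
frame 205
[0.5965 0.2919] [0.1386 0.089 ] 1.71 7868 [255.0, 101.0]
holes
[0.5917 0.3264] [0.0478 0.0324] 0.131 1350 [237.0, 78.0]
[0.6011 0.2589] [0.0475 0.0327] 0.114 1200 [274.0, 129.0]
```

View pics/w12.png

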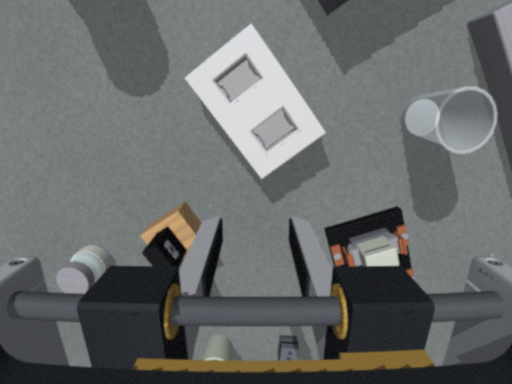

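Frame centre is (0.5965,0.2917) with yaw 0.139, and both recesses agree at 68 mm apart. Recess1 is (0.6012,0.2585). Now the block.

```bash
python3 - <<'E'
from h import *
o=ctrl.get_obs();print(o['eef_rot']);plan((.4656,-.0473,.13),-.575)
E
```

```text
[-1.57079331e+00  5.02241005e-06 -5.01834563e-01]
shift cm [  4.86   6.84 -27.75] turn 0.073
```

{"method": "jog_arm", "body": {
  "targets": [
    [4.5, [4.9, 0, -27.7], 0.073],
    [4.5, [4.9, 0, -27.7], 0.073],
    [4.5, [4.9, 0, -27.7], 0.073],
    [4.5, [4.9, 0, -27.7], 0.073],
    [4.5, [4.9, 0, -27.7], 0.073],
    [4.5, [4.9, 0, -27.7], 0.073],
    [4.5, [4.9, 4, -27.7], 0.073],
    [4.5, [4.9, 6.8, -27.7], 0.073],
    [4.5, [4.9, 6.8, -27.7], 0.073],
    [4.5, [4.9, 6.8, -27.7], 0.073]
  ]
}}

```text
time_s: 44.55
ee_pos: [0.4656, -0.047, 0.1313]
eef_rot: [-1.571, -0.0, -0.577]
force: [-0.1, 0.0, -0.0]
grip_width: 0.0452
```

```bash
python3 - <<'E'
from h import *
o=ctrl.get_obs();print(o['ee_pos'],o['eef_rot']);plan((.4656,-.0473,.04),-.575)
c=shot('wrist');save(c,'w13.png')
E
```

```text
[ 0.46556613 -0.04696934  0.13133242] [-1.57074625e+00 -1.64625549e-04 -5.76651017e-01]
shift cm [ 0.02  9.13 -0.03] turn -0.002
```

View pics/w13.png

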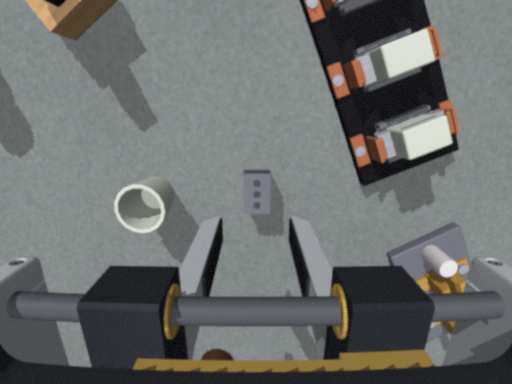

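The block at (257,193) is square between the fingers. Descending to grip it.

{"method": "jog_arm", "body": {
  "grip_force": 20,
  "targets": [
    [4.5, [0, 4, 0], 0],
    [4.5, [0, 7, 0], 0],
    [4.5, [0, 9.1, 0], 0],
    [4.5, [0, 9.1, 0], 0],
    [4.5, [0, 9.1, 0], 0],
    [2.0, [0, 9.1, 0], 0],
    [2.0, [0, 9.1, 0], 0],
    [2.0, [0, 9.1, 0], 0],
    [2.0, [0, 9.1, 0], 0],
    [2.0, [0, 9.1, 0], 0]
  ]
}}

```text
time_s: 45.6
ee_pos: [0.4657, -0.0471, 0.0404]
eef_rot: [-1.57, -0.001, -0.578]
force: [-0.3, 0.2, 8.4]
grip_width: 0.0257
```

{"method": "jog_arm", "body": {
  "targets": [
    [2.0, [0, -1, 0], 0],
    [2.0, [0, -4, 0], 0],
    [2.0, [0, -8, 0], 0],
    [2.0, [0, -12, 0], 0],
    [2.0, [-5, -12, 20], 0.857],
    [2.0, [-5, -12, 20], 0.857],
    [2.0, [-5, -12, 20], 0.857],
    [2.0, [-5, -12, 20], 0.857],
    [2.0, [-5, -12, 20], 0.857],
    [2.0, [-5, -12, 20], 0.857]
  ]
}}

```text
time_s: 46.6
ee_pos: [0.5328, 0.1507, 0.1599]
eef_rot: [-1.571, 0.0, -1.42]
force: [-0.0, 0.3, -1.0]
grip_width: 0.0257
```

```bash
python3 - <<'E'
from h import *
o=ctrl.get_obs();print(o['ee_pos'],o['eef_rot'],o['grip_width']);plan((.6012,.2585,.1),-1.432)
E
```

```text
[0.53279691 0.15074367 0.15993959] [-1.57053749e+00  3.50463062e-04 -1.41997854e+00] 0.025704472652466705
shift cm [-9.62  6.    8.38] turn 0.012
```

{"method": "jog_arm", "body": {
  "targets": [
    [2.0, [-9.6, 0, 8.4], 0.012],
    [2.0, [-9.6, 0, 8.4], 0.012],
    [2.0, [-9.6, 0, 8.4], 0.012],
    [2.0, [-9.6, 2, 8.4], 0.012],
    [2.0, [-9.6, 5, 8.4], 0.012],
    [2.0, [-9.6, 6, 8.4], 0.012],
    [2.0, [-9.6, 6, 8.4], 0.012],
    [2.0, [-9.6, 6, 8.4], 0.012],
    [2.0, [-9.6, 6, 8.4], 0.012]
  ]
}}

```text
time_s: 47.5
ee_pos: [0.6015, 0.2556, 0.1013]
eef_rot: [-1.568, 0.0, -1.429]
force: [-0.7, -0.6, -0.3]
grip_width: 0.0258
```

```bash
python3 - <<'E'
from h import *
o=ctrl.get_obs();print(o['ee_pos'],o['eef_rot'],o['grip_width']);plan((.6012,.2587,.057),-1.432)
E
```

```text
[0.60149534 0.25561412 0.10134591] [-1.56848669e+00  4.80265464e-04 -1.42922535e+00] 0.025839341426114326
shift cm [-0.31  4.43  0.  ] turn 0.003
```

{"method": "jog_arm", "body": {
  "targets": [
    [2.0, [0, 1, 0], 0],
    [2.0, [0, 1.5, 0], 0],
    [2.0, [0, 1.5, 0], 0],
    [2.0, [0, 1.5, 0], 0]
  ]
}}

```text
time_s: 47.9
ee_pos: [0.6008, 0.2555, 0.0844]
eef_rot: [-1.571, -0.0, -1.429]
force: [0.2, -0.1, -0.2]
grip_width: 0.0256
```

{"method": "jog_arm", "body": {
  "targets": [
    [2.0, [-0.3, 0, 0.1], 0],
    [2.0, [-0.3, 0, 0.1], 0],
    [2.0, [-0.3, 0, 0.1], 0],
    [2.0, [-0.3, 0.5, 0.1], 0],
    [2.0, [-0.3, 1.0, 0.1], 0],
    [2.0, [-0.3, 1.4, 0.1], 0],
    [2.0, [-0.3, 1.8, 0.1], 0],
    [2.0, [-0.3, 2.2, 0.1], 0],
    [2.0, [-0.3, 2.2, 0.1], 0]
  ]
}}

```text
time_s: 48.8
ee_pos: [0.6012, 0.2585, 0.0617]
eef_rot: [-1.572, -0.0, -1.429]
force: [0.7, 0.5, -0.6]
grip_width: 0.0253
```

{"method": "jog_arm", "body": {
  "targets": [
    [2.0, [0, 0.2, 0], 0],
    [2.0, [0, 0.4, 0], 0],
    [2.0, [0, 0.4, 0], 0],
    [2.9, [0, 0.4, 0], 0],
    [2.9, [0, 0.4, 0], 0],
    [3.5, [0, 0.4, 0], 0],
    [3.5, [0, 0.4, 0], 0],
    [3.5, [0, -3, 0], 0],
    [3.5, [0, -5, 0], 0],
    [3.5, [0, -5, 0], 0]
  ]
}}

```text
time_s: 49.8
ee_pos: [0.6026, 0.2591, 0.1157]
eef_rot: [-1.566, 0.001, -1.429]
force: [0.5, 0.4, 0.1]
grip_width: 0.035
```

{"method": "jog_arm", "body": {
  "targets": [
    [0, [0, 0, 0], 0],
    [0, [0, 0, 0], 0],
    [0, [0, 0, 0], 0],
    [0, [0, 0, 0], 0],
    [0, [0, 0, 0], 0],
    [0, [0, 0, 0], 0]
  ]
}}

```text
time_s: 50.4
ee_pos: [0.6014, 0.2586, 0.1123]
eef_rot: [-1.571, -0.0, -1.429]
force: [-0.3, -0.8, 0.7]
grip_width: 0.0006
```

```bash
python3 - <<'E'
from h import *
o=ctrl.get_obs();print(o['ee_pos'],o['eef_rot'],o['grip_width'],o['force'])
c=shot('wrist');save(c,'w14.png')
E
```

```text
[0.60137629 0.25863854 0.11228465] [-1.57106921e+00 -4.30646729e-05 -1.42903241e+00] 0.0006157946612799134 [-0.33911468 -0.80604678  0.68351508]
```

View pics/w14.png

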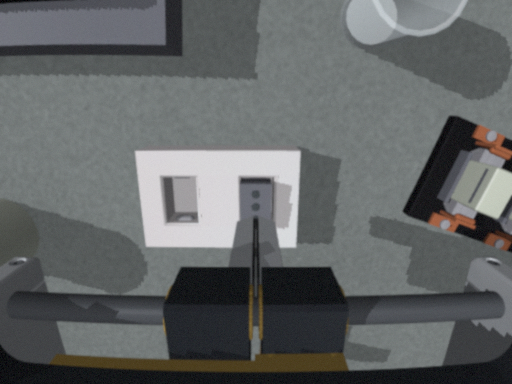

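The block sits upright in recess 1 at (256,205). Pressing it down.

{"method": "jog_arm", "body": {
  "targets": [
    [0, [0, 2, 0], 0],
    [0, [0, 3.5, 0], 0],
    [0, [0, 4.2, 0], 0],
    [0, [0, 4.6, 0], 0],
    [0, [0, 5.0, 0], 0],
    [0, [0, 5.4, 0], 0],
    [0, [0, 5.7, 0], 0],
    [0, [0, 5.9, 0], 0],
    [0, [0, 6.0, 0], 0],
    [0, [0, 6.0, 0], 0]
  ]
}}

```text
time_s: 51.45
ee_pos: [0.6016, 0.2586, 0.0533]
eef_rot: [-1.57, -0.0, -1.429]
force: [-3.2, -4.7, 9.2]
grip_width: 0.0
```

{"method": "jog_arm", "body": {
  "targets": [
    [0, [0, 0.1, 0], 0],
    [0, [0, 0.1, 0], 0],
    [0, [0, 0.1, 0], 0],
    [0, [0, 0.1, 0], 0]
  ]
}}

```text
time_s: 51.85
ee_pos: [0.6017, 0.2586, 0.0532]
eef_rot: [-1.57, -0.0, -1.429]
force: [-6.2, -5.3, 17.2]
grip_width: 0.0005
```

Flush, with a hard stop at tip height 34.2 mm. I retract and check the whole scene from above.

{"method": "jog_arm", "body": {
  "targets": [
    [0, [0, -5, 0], 0],
    [0, [0, -10, 0], 0],
    [0, [0, -15, 0], 0],
    [0, [17.7, -23, -17.7], 0],
    [0, [17.7, -23, -17.7], 0],
    [0, [17.7, -23, -17.7], 0],
    [0, [17.7, -23, -17.7], 0],
    [0, [17.7, -23, -17.7], 0],
    [0, [17.7, -23, -17.7], 0],
    [0, [17.7, -23, -17.7], 0]
  ]
}}

```text
time_s: 52.85
ee_pos: [0.4511, 0.0578, 0.2824]
eef_rot: [-1.569, 0.0, -1.431]
force: [-0.4, 0.6, -0.4]
grip_width: 0.0005
```

```bash
python3 - <<'E'
from h import *
c=shot('wrist');P=cloud(c)
def hz(n,x,y,r=.006):
    m=np.hypot(P[...,0]-x,P[...,1]-y)<r;z=P[...,2][m];print(n,m.sum(),np.nanpercentile(z,[10,50,90]).round(4) if m.any() else '')
hz('fuse h3 (.058)',.6439,.060);hz('fuse h2',.6305,-.0087);hz('fuse h1',.6171,-.0774)
hz('block (.034)',.6012,.2588);hz('frame top (.034)',.5965,.2917);hz('gauge top (.088)',.4268,.1998);hz('table',.5,.05)
h,s,v=cv2.split(cv2.cvtColor(c['img'],cv2.COLOR_RGB2HSV));up=np.arange(384)[:,None]<250
print('fuse tops');rect(c,(v>190)&(s<60)&up,.058,(.63,-.01),.1)
for n in('top','scene'):
    t=shot(n);Q=cloud(t);z=Q[...,2];ok=(z>.007)&(z<.15)&(Q[...,0]>.12)&(Q[...,0]<.85)&(abs(Q[...,1])<.65)
    k,l,st,ct=cv2.connectedComponentsWithStats(ok.astype(np.uint8))
    print(n,[(Q[l==i].mean(0).round(3).tolist()) for i in range(1,k) if st[i,4]>50])
t=shot('scene');a=c['img'];cv2.imwrite('pics/fin.png',cv2.cvtColor(np.vstack([a[:300],t['img'][90:390]]),cv2.COLOR_RGB2BGR))
E
```

```text
fuse h3 (.058) 81 [0.0577 0.0587 0.0596]
fuse h2 78 [0.0575 0.0586 0.0599]
fuse h1 74 [0.0576 0.0587 0.0595]
block (.034) 65 [0.0339 0.0349 0.0364]
frame top (.034) 66 [0.0336 0.0347 0.0358]
gauge top (.088) 63 [0.0878 0.0888 0.0898]
table 49 [0.0001 0.0011 0.0017]
fuse tops
[0.6436 0.0615] [0.0383 0.0241] 2.957 627 [275.0, 15.0]
[ 0.6317 -0.008 ] [0.038  0.0244] 2.949 631 [328.0, 34.0]
[ 0.6173 -0.0762] [0.0379 0.0245] 2.946 586 [378.0, 55.0]
top [[0.825, 0.552, 0.03], [0.732, 0.503, 0.033], [0.832, 0.432, 0.022], [0.774, 0.185, 0.055], [0.797, -0.165, 0.02], [0.748, 0.495, 0.02], [0.627, -0.007, 0.025], [0.594, 0.287, 0.032], [0.58, -0.265, 0.02], [0.511, 0.531, 0.054], [0.51, -0.532, 0.026], [0.424, 0.206, 0.056], [0.293, 0.215, 0.053], [0.294, -0.214, 0.058]]
scene [[0.505, -0.535, 0.029], [0.304, -0.21, 0.042], [0.588, -0.259, 0.021], [0.375, 0.004, 0.034], [0.802, -0.163, 0.02], [0.638, 0.005, 0.027], [0.303, 0.223, 0.044], [0.437, 0.206, 0.047], [0.602, 0.292, 0.032], [0.772, 0.18, 0.055], [0.748, 0.39, 0.035], [0.514, 0.53, 0.055], [0.759, 0.433, 0.021], [0.836, 0.413, 0.025]]
```

View pics/fin.png

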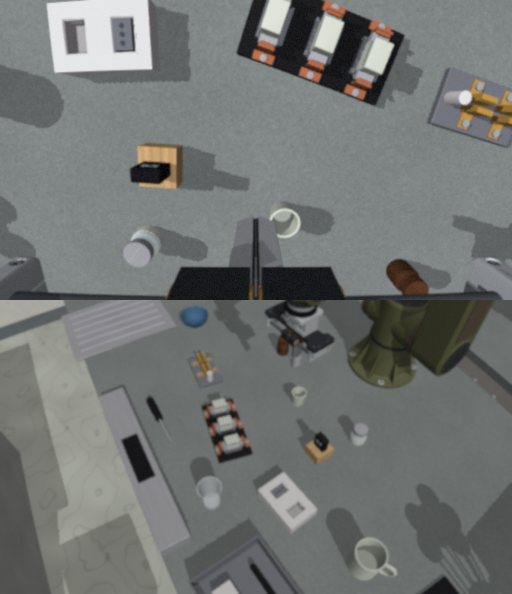

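All fuses are home, the block is flush, the gauge is fully down and the bystanders are unmoved. The combined view shows no other block or fuse.

```bash
python3 -c "
from station import ctrl
print(ctrl.hand_in(),ctrl.get_obs()['time_s'])"
```

```text
the job is handed in; nothing more can be done
the job is handed in; nothing more can be done
```

The job is handed in, at about 53 s of the 210 s allowed. No verdict was reported, so what follows is what my own measurements showed.

- **Gap checks:** I checked gap1 first, then gap2, with all three fuses still on the worktop. Each time the shoulder rested on the contacts for over a second, pressed with about 10 N.
- **Gauge:** it is back in its rest. Its top reads 88.8 mm against 88 mm expected, and the bare worktop itself read about 1 mm high in the same view.
- **Fuses:** I found three and pressed each into its own holder until it hit a hard stop. Their tops read about 58.7 mm against 58 mm expected. The centres are within about 2 mm of the holders, and the angles are within 0.01 rad.
- **Connector block:** I found only one. It is pressed to a hard stop in recess 1, and its top is level with the frame (34.9 mm against 34.7 mm).
- **Other things:** in the last views the bystanders are upright and in place, and no further fuse or block is visible. The gripper is clear of everything.

None of the final checks failed. The top and scene cameras differed by up to about 1 cm on some positions throughout, so I relied on straight-down wrist views for every grasp and placing.

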